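# Close the back of a picture frame

## Robot

A 6-joint arm with a two-finger parallel gripper is mounted at the origin on a cart in front of the work surface, level with it; the furniture and walls round the work are solid. World frame = base frame: x ahead of the robot, y to its left, z up, the work surface at z = 0. Lengths are in m, angles in rad, forces in N, time in s.
With the tool pointing down it reaches from about 0.325 to 0.775 m from the base axis. Payload 5.5 kg.
Tool frame: the origin (TCP) lies midway between the tips of the shut fingers; the grasp point (between the pads) lies 19 mm behind it (hold_point_z is the distance from the TCP to the grasp point, in m); z points along the fingers, y is the direction in which the jaws open and shut (so a half turn about z gives the same grasp; the last joint's range is limited). The gripper opens to 88 mm and grips with 3 to 60 N. Pads are 20 mm wide; open, the fingers measure 115 mm over their backs; the gripper's body (75 mm by 178 mm) begins 61 mm behind the grasp point.
Start: joints at [-1.324, 0.091, 1.231, -0, 1.82, -0.057], TCP at [0.179, -0.573, 0.223] pointing down, gripper open.
Joint ranges: [-2.87, 2.87], [-0.86, 2.18], [0.17, 2.46], [-1.51, 4.65], [0.06, 2.69], [-2.65, 2.65]. Speed limits (rad/s): [2.57, 2.57, 3.01, 3.14, 3.14, 3.14].

## Interface

Orientations are given as a rotation vector (axis times angle).
In Python, from station import sense, read_camera, close_job, hold_point_z gives the robot as it stands.
- The arm moves only by the shell command python3 -m inch 'ROWS' [FORCE]. ROWS is JSON, a list of rows, each a list of 7 numbers: the closure, from 0 (fully open) to 1 (shut), then the shift along the tool's x, y, z scaled (see below), then the turn, a rotation vector about the tool's x, y, z scaled (see below). In form: [[grip, x, y, z, wx, wy, wz], ...]. A call has 1 to 20 rows; each row is the pose to reach, as a shift and turn from the pose commanded when the call began, along the tool's axes at that moment, turning the shorter way round; what a row does not reach only later rows make up. The controller multiplies each number of a shift by 150 mm and each number of a turn by 2 pi rad. A row lasts 1/10 s, in which the tool goes at most 50 mm and 8.59 degrees, less where a joint would pass 70% of its speed; a pose out of reach is approached as far as the arm can. A call with a number of a shift or a turn outside -1 to 1 is refused whole. A call with a gripper value outside its range is refused whole. The fingers move at their own pace and stop on an object; FORCE is the grip in N (left out, the last holds). Time passes only in rows, so rows that repeat a pose let the fingers close. It gives the time, the measured TCP pose, the force and the opening at its end, in the units of the state.
- sense(): the state, without advancing time (a new reading comes with each control period).
- read_camera(name): name is "side" or "top"; returns a dict with "color" (480x640x3 uint8, red, green, blue), "depth" (480x640 float32, m along the optical axis (not along the pixel's ray), 0 where there is no reading), "fx", "fy", "cx", "cy" (pixels), "xyz" and "attitude" of the camera in the world. Camera axes: x right, y down, z forward; pixel columns grow to the right and rows downward; lengths in m; the calibration is good to about 2 mm. A picture is of the moment at which its call begins.
- close_job(): hands the job in, once; it reports no verdict.
The state is a dict: "t": time; "joint_pos": joint angles; "joint_vel": joint speeds; "tau": joint torques, N m; "ee_pos": TCP position; "eef_rot": TCP orientation; "ft_force": force on the tool from outside, world axes, zero at the start; "ft_torque": the same for the moment, N m; "finger_gap": opening from 0.0 (shut) to 1.0 (fully open).
Only numpy, scipy, OpenCV 4.12 (cv2) and the standard library are available. Lean on these libraries where they do the work, as an engineer would, in place of code of your own. Each camera call takes 0.05 s, during which the arm holds its last target.

## Task

Close up the picture frame that lies face down on the mat: take its back (the plywood board with the strut) out of the rack, hook the board's hinge end under the frame's metal lip, swing the other end gently down, without letting it drop, until the board lies flat in the frame, and turn the wooden button square across its edge so that it is held in. Leave the other panel in the rack and the things round about where they are.

Things in the scene. Friction and masses are not known exactly. Their poses are not given: they have to be found in the camera images.
- rebate (a point): Centre of the frame's opening, on the white mount board that the back will lie on (16 mm above the table). The frame is of dark wood, 237 x 188 mm, fixed face down on a grey felt mat of 264 x 214 x 3 mm; its back side is up, 24 mm above the table, so the opening is 8 mm deep. x points along the frame to the end with the lip, y across it, z up. The opening is 177 mm (x) by 128 mm (y), the moulding round it 30 mm wide.
- lip_edge (a point): Middle of the free lower edge of the steel lip at the +x end of the frame, 90 mm wide in y. The lip is a 2.5 mm plate screwed on the moulding; it reaches 11 mm over the opening (from its end wall at x = +88.5 mm to x = +77.7 mm, as seen from the rebate point) and is flared up by 20 degrees: its underside is 8 mm above the mount board at the wall and 12 mm at this edge. Same axes as rebate.
- turn_button (a joint): Wooden turn button on the frame's -x moulding, a bar with round ends 61 x 15 x 9 mm on an upright screw at its middle, 103.5 mm from the opening's centre. 0: it lies along the moulding (in y), clear of the opening; it turns stiffly (0.04 N m) either way, to +1.9 or -1.9 rad, positive counter-clockwise from above, and stays where it is left. At +1.57 or -1.57 it stands square across the moulding and reaches 15 mm over the opening, 2.6 mm above a back that lies flat.
- button_mid (a point): Centre of the turn button on its screw, half-way up (the button spans 24.6 to 33.6 mm above the table). y points along the button, z up.
- back_center (a point): The frame's back: a plywood board of 172 (x) x 122 (y) x 6 mm (z), about 170 g, the origin at the middle of the board, half-way through. On its +z face lies the folded strut, a bar of darker wood 110 (x from -62 to +48 mm) x 26 (y) x 12 mm high, in the middle of the width, fixed, top 15 mm above this origin. The +x end is the hinge end (brass hinge plate). At first it stands in the rack, hinge end down, strut to the far side, leaning up to 4 degrees.
- back_head (a point): Middle of the board's hinge-end edge (x = +86 mm), half-way through. Same axes as back_center.
- back_tail (a point): Middle of the board's other end edge (x = -86 mm), half-way through, on top while it stands in the rack. Same axes as back_center.
- rack: Fixed drying rack of light wood, 126 x 108 mm, origin on the table at its centre, z up. Two places, at x = -29 and +29 mm, each held by two pairs of upright dowels (6 mm thick, at y = -45 and +45 mm, gap 9 mm in x); panels stand across it on rails 18 mm above the table, dowels reach to 74 mm.
- panel_center (a point): Centre of the other panel in the rack: a bare painting panel without strut, 140 x 104 x 5 mm, standing on end; stays there. Which of the two places holds it changes.
- bottle_small: Small white bottle, 39 mm wide, 94 mm high, origin under its base. Bystander.
- paint_tube: Paint tube, 40 x 112 x 26 mm, lying. Bystander.
- marker: Marker pen, 17 x 135 x 16 mm, lying. Bystander.
- tape_roll: Roll of brown tape lying flat, 90 mm wide, 48 mm high, origin under its centre. Bystander.

How it is judged:
On the way, in this order (a step that is already met when the one before it is completed fails the run):
1. the board's hinge end is under the lip, strut up, while the other end is still raised above the frame (x of back_head in the frame of rebate between 0.08 and 0.092 m and z of back_head in the frame of rebate between 0 and 0.01 m and z of back_tail in the frame of rebate above 0.013 m and angle between back_center's own z axis and vertical below 0.6 rad), for 0.1 s.
2. the board lies flat in the opening (x of back_head in the frame of rebate above 0.08 m and z of each of back_head, back_tail in the frame of rebate below 0.0055 m and angle between back_center's own z axis and vertical below 0.04 rad), for 0.2 s.
At the end, for the whole second after the job is handed in: The board lies flat in the frame's opening, strut up, its hinge end under the lip (hinge edge beyond 80 mm from the opening's centre, both ends within 2.5 mm of resting height, tilt under 0.04 rad), at rest, and the turn button stands across its other end within 0.3 rad of square, either way round (all of step 2 and (value of joint turn_button between 1.27 and 1.87 rad or value of joint turn_button between -1.87 and -1.27 rad) and linear speed of back below 0.02 m/s); the robot touches nothing.
It fails at once if the other panel is shifted by more than 40 mm or taken from the rack (distance of panel_center from where it was at the start of the episode above 0.04 m).
It fails at once if a bystander (bottle, tape roll, paint tube, marker) is shifted by more than 40 mm (distance of any of bottle_small, tape_roll, paint_tube, marker from where it was at the start of the episode above 0.04 m).
It fails at once if the board is let drop into the frame (turns faster than 3.5 rad/s with its hinge end at the lip) (distance between back_head and lip_edge below 0.02 m and angular speed of back above 3.5 rad/s).
It also fails if it takes over 72 s, if anything falls off the work surface, if the arm or the gripper's body presses on something with over 40 N, if the wrist force passes 120 N, or if a joint passes its speed limit or range.

## Working session

There is one attempt and no reset: what is moved stays moved. The work goes in short steps, Python scripts to look and compute and a shell command to move; the robot and the scene stay as the last step left them, time stands still between calls to the robot, and variables do not carry over. Pictures are saved under pics/ and viewed, and the job is handed in when it is done.

```bash
ls; mkdir -p pics
cat > h.py <<'E'
import numpy as np,cv2
from station import sense, read_camera, close_job, hold_point_z
from scipy.spatial.transform import Rotation as R
E
python3 - <<'E'
from h import *
print(sense(),hold_point_z)
for n in("side","top"):
    c=read_camera(n); cv2.imwrite(f"pics/{n}0.png",c["color"][:,:,::-1]); np.savez(f"{n}0.npz",**c)
    print(n,c["fx"],c["fy"],c["cx"],c["cy"],c["xyz"],c["attitude"])
E
```

```text
pics
{'t': 0.0, 'joint_pos': array([-1.32367994e+00,  9.18411621e-02,  1.23188026e+00, -3.55698591e-05,
        1.81979440e+00, -5.66835609e-02]), 'joint_vel': array([-1.03421847e-03,  7.10152062e-04,  8.83615133e-05,  4.16048782e-04,
       -1.16094860e-03,  2.91123204e-04]), 'tau': array([ 1.70024101e-03, -4.46441567e+01, -4.06450832e+01,  6.98253745e-02,
        2.91492383e-02, -1.23813888e-04]), 'ee_pos': array([ 0.17941221, -0.5722359 ,  0.22152066]), 'eef_rot': array([-3.10353125e+00, -4.75072056e-01,  3.40915471e-04]), 'ft_force': array([-0.41569917,  0.21325506,  0.20204395]), 'ft_torque': array([-0.00776393, -0.01954048,  0.01621787]), 'finger_gap': 1.000107930958663} 0.0187
side 582.7740029822082 582.7740029822082 313.72277251420223 233.83065944251936 [ 0.60396025 -1.16226594  0.72410991] [-2.05907506 -0.03340796  0.00603127]
top 447.38761484891234 447.38761484891234 323.4389056458467 235.6996303896121 [ 0.47914213 -0.07521659  1.02701649] [-2.1515084   2.1752601  -0.11228083]
```

View pics/side0.png

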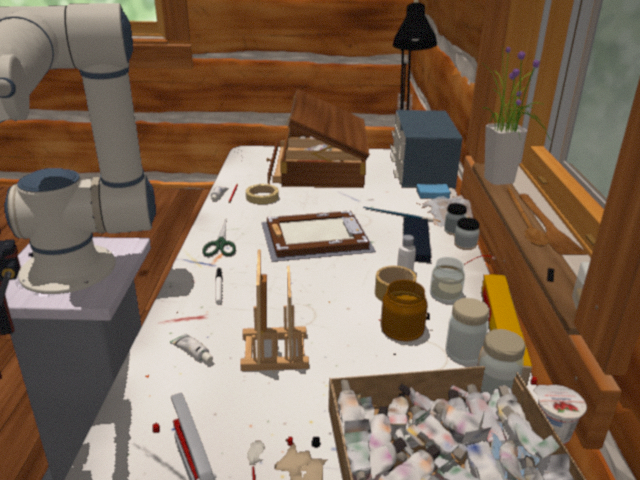

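View pics/top0.png

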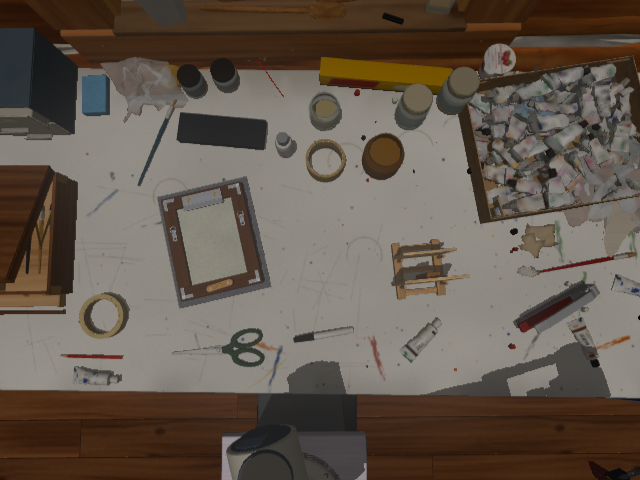

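Run:
```python
import cv2
s=cv2.imread("pics/side0.png");t=cv2.imread("pics/top0.png")
a=cv2.resize(t[215:325,370:490],None,fx=4.5,fy=4.5,interpolation=2);b=cv2.resize(s[240:385,225:325],None,fx=3.4,fy=3.4)
cv2.imwrite("pics/ra.png",a);cv2.imwrite("pics/rb.png",b)
cv2.imwrite("pics/f.png",cv2.resize(t[165:320,145:285],None,fx=3.8,fy=3.8,interpolation=2))
```

```text
(no output)
```

View pics/ra.png

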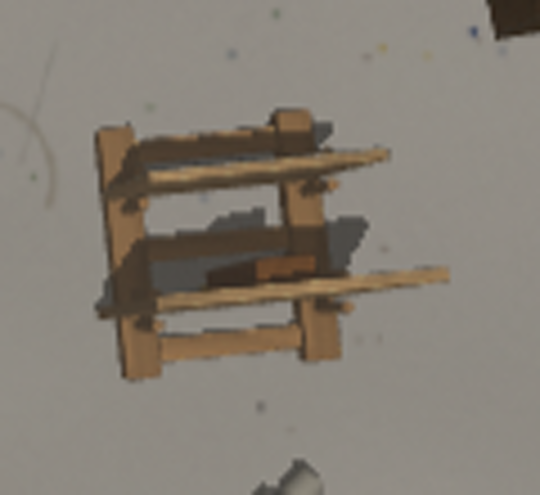

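View pics/rb.png

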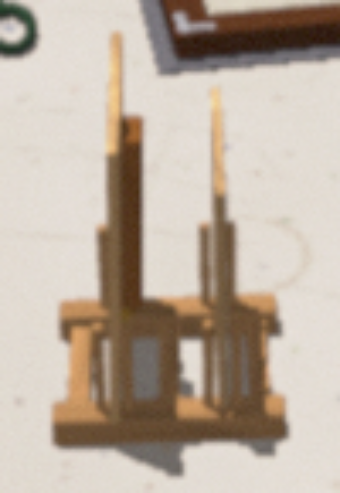

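View pics/f.png

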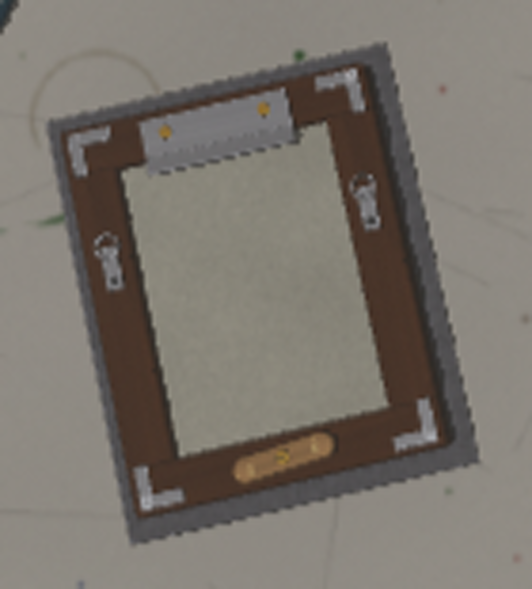

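```bash
cat >> h.py <<'E'
def cloud(c):
    h,w=c["depth"].shape; v,u=np.mgrid[:h,:w]; d=c["depth"]
    P=np.stack([(u-c["cx"])/c["fx"]*d,(v-c["cy"])/c["fy"]*d,d],-1)
    return P@R.from_rotvec(c["attitude"]).as_matrix().T+c["xyz"]
def ray(c,uv,z):
    uv=np.atleast_2d(uv).astype(float)
    D=np.c_[(uv[:,0]-c["cx"])/c["fx"],(uv[:,1]-c["cy"])/c["fy"],np.ones(len(uv))]@R.from_rotvec(c["attitude"]).as_matrix().T
    return c["xyz"]+D*((z-c["xyz"][2])/D[:,2])[:,None]
def proj(c,P):
    q=(np.atleast_2d(P)-c["xyz"])@R.from_rotvec(c["attitude"]).as_matrix()
    return np.c_[q[:,0]/q[:,2]*c["fx"]+c["cx"],q[:,1]/q[:,2]*c["fy"]+c["cy"]]
E
python3 - <<'E'
from h import *
c=dict(np.load("top0.npz")); P=cloud(c)
t=P[200:300,290:380,2]; print("table",np.median(t),t.std())
z=P[...,2]; 
for y in range(175,310,12): print((z[y,150:285:7]*1000).astype(int))
sub=P[165:320,145:285]; m=(sub[...,2]>.0185)&(sub[...,2]<.030)
xy=sub[m][:,:2]; r=cv2.minAreaRect((xy*1000).astype(np.float32)); print(r,cv2.boxPoints(r))
b=P[260:300,200:240]; mb=(b[...,2]>.029); print("btn",mb.sum(),b[mb].mean(0), cv2.minAreaRect((b[mb][:,:2]*1000).astype(np.float32)))
l=P[180:215,170:230]; ml=(l[...,2]>.028); print("lip",ml.sum(),l[ml].mean(0), cv2.minAreaRect((l[ml][:,:2]*1000).astype(np.float32)))
k=P[165:320,145:285]; mk=(k[...,2]>.013)&(k[...,2]<.0185); 
print(cv2.minAreaRect((k[mk][:,:2]*1000).astype(np.float32)))
# rack
k=P[215:325,370:490]; 
for lo in(.10,.14,.17):
    mk=k[...,2]>lo; vv,uu=np.where(mk)
    for n,s in (("hi",vv<35),("lo",vv>=35)):
        q=k[vv[s],uu[s]]; print(lo,n,len(q),q.min(0),q.max(0),np.polyfit(q[:,1],q[:,0],1) if len(q)>5 else 0)
E
```

```text
table 0.0005326996834182918 0.048371573092811246
[ 0 -2  0 -2  0  0 -1  0 -3  1  0 -1  0 -1  2  0  1  0  1 -1]
[ 0  1  0  3 -2  1  0  0  3 23 25 26 25 26  2  0  1  0  0  2]
[ 0  1 23 25 23 26 27 27 25 27 32 16 25 25  6  0 -1  0  2  0]
[-1  0 21 20 16 20 14 14 17 14 13 17 22 25  3  3  0  0 -1  1]
[ 3 -1  4 24 24 14 12 13 18 18 16 14 13 25 24  6  0  1  0  2]
[ 0  0 -3 24 24 16 14 16 18 15 19 17 15 26 26  3 -1 -3  1  1]
[ 4  2  0 24 24 14 16 16 16 14 13 14 15 13 23 20  2 -1  3  3]
[ 0  0  0  4 27 24 13 14 17 15 15 16 16 13 24 24  3  1  0  1]
[ 1  2  0  0 25 25 17 14 17 16 14 16 18 16 25 27  0  0 -1  1]
[-1  0  0  2 24 21 15 21 24 24 36 35 23 24 25 23  5  1  0  0]
[ 0  3  0  0  3 23 23 26 24  5  3  3  3  4 -3  2 -1  1  0  1]
[ 0  5  0  0  3  0  0  0  2  0  1 -1 -2  0  0  0  1  0 -1  4]
((582.024658203125, 183.45452880859375), (237.6750946044922, 188.44778442382812), 12.722285270690918) [[445.35422  249.19405 ]
 [486.8552    65.372856]
 [718.69507  117.71501 ]
 [677.1941   301.5362  ]]
btn 186 [0.48080563 0.15359733 0.06048393] ((485.1000061035156, 60.327125549316406), (24.365859985351562
[... 324 characters left out ...]
0.15539268] [ 0.54703017 -0.07521659  1.02701649] [-0.27861583  0.45838184]
0.1 lo 624 [ 0.4782413  -0.34223948  0.10006469] [ 0.54359271 -0.07521659  1.02701649] [-0.09647156  0.47976558]
0.14 hi 44 [ 0.47914213 -0.32744611  0.15539268] [ 0.54703017 -0.07521659  1.02701649] [-0.27861583  0.45838184]
0.14 lo 519 [ 0.47914213 -0.34223948  0.14142433] [ 0.54359271 -0.07521659  1.02701649] [-0.08908911  0.47995318]
0.17 hi 16 [ 0.47914213 -0.07521659  1.02701649] [ 0.47914213 -0.07521659  1.02701649] [-3.18508258  0.23957106]
0.17 lo 261 [ 0.47914213 -0.34223948  0.17066704] [ 0.49552421 -0.07521659  1.02701649] [-0.04991329  0.47385227]<stdin>:17: RankWarning: Polyfit may be poorly conditioned
```

Run:
```python
from h import *
c=dict(np.load("top0.npz")); P=cloud(c); P[c["depth"]==0]=np.nan
z=P[...,2]
b=P[260:300,200:240]; mb=(b[...,2]>.0295)&(b[...,2]<.04); print("btn",mb.sum(),np.median(b[mb],0), cv2.minAreaRect((b[mb][:,:2]*1000).astype(np.float32)))
hsv=cv2.cvtColor(c["color"],cv2.COLOR_RGB2HSV)
bx=c["color"][284:289,205:232]; print(bx[2,::3])
k=P[215:325,370:490]
for lo,hi,a,bb in((.05,.25,60,90),(.15,.3,60,90),(.175,.21,60,90),(.12,.3,30,50),(.14,.3,30,50)):
    mk=(k[...,2]>lo)&(k[...,2]<hi); mk[:a]=0; mk[bb:]=0
    q=k[mk]; print(lo,hi,len(q),q.min(0),q.max(0),np.median(q,0)); p=np.polyfit(q[:,1],q[:,0],1);print(p,np.std(q[:,0]-np.polyval(p,q[:,1])))
c=dict(np.load("side0.npz")); P=cloud(c); P[c["depth"]==0]=np.nan
k=P[240:370,240:310]; 
for zc in np.arange(.06,.2,.01):
    mk=abs(k[...,2]-zc)<.005; q=k[mk]; q=q[q[:,1]>-.39]
    n=q[q[:,0]<.515]; f=q[q[:,0]>=.515]
    print(round(zc,3),len(n),n.min(0)if len(n) else'',n.max(0)if len(n) else'',len(f),f.min(0)[:2] if len(f) else'',f.max(0)[:2] if len(f) else'')
```

```text
btn 178 [0.48045281 0.15905567 0.03374841] ((481.9493713378906, 153.4227294921875), (20.07941246032715, 70.4094467163086), 9.174229621887207)
[[ 70  51  41]
 [125  96  67]
 [133 102  71]
 [131 101  70]
 [122  95  65]
 [124  97  54]
 [133 103  71]
 [ 95  72  53]
 [ 72  53  43]]
0.05 0.25 409 [ 0.46969096 -0.34223948  0.05065666] [ 0.49703731 -0.22063222  0.19450706] [ 0.48719838 -0.26937034  0.18661423]
[-0.07726649  0.46578596] 0.004834138313410574
0.15 0.3 276 [ 0.48007452 -0.34223948  0.15097837] [ 0.49517526 -0.22063222  0.19450706] [ 0.48846678 -0.27764641  0.18990982]
[-0.08573423  0.46426092] 0.0027990723306750747
0.175 0.21 217 [ 0.4800794  -0.34223948  0.17503411] [ 0.49392209 -0.22063222  0.19450706] [ 0.48719838 -0.27950635  0.19052875]
[-0.08671625  0.46329535] 0.0017507721087678756
0.12 0.3 203 [ 0.53400866 -0.32744611  0.12160777] [ 0.54703017 -0.22476649  0.16175148] [ 0.54005871 -0.27423259  0.15788278]
[-0.08762071  0.51632697] 0.0018021893212343157
0.14 0.3 175 [ 0.53432201 -0.32744611  0.14142433] [ 0.54703017 -0.22476649  0.16175148] [ 0.54121028 -0.27603026  0.158
[... 1154 characters left out ...]
6221494]
0.14 53 [ 0.48846424 -0.3438323   0.13515113] [ 0.50142349 -0.28819276  0.14496519] 24 [ 0.53708913 -0.33023276] [ 0.54831954 -0.26513675]
0.15 49 [ 0.48919877 -0.34400476  0.14507747] [ 0.50150103 -0.28899506  0.15495419] 18 [ 0.53756934 -0.3311063 ] [ 0.54685319 -0.27024184]
0.16 72 [ 0.48721047 -0.34250606  0.15509179] [ 0.50206282 -0.25537692  0.16499978] 97 [ 0.53481159 -0.32951503] [ 0.54679345 -0.22649983]
0.17 61 [ 0.487179   -0.34466834  0.1650819 ] [ 0.50228924 -0.25069007  0.17482677] 0  
0.18 24 [ 0.4874562  -0.34424629  0.17509445] [ 0.49558372 -0.2513124   0.18429472] 0  
0.19 136 [ 0.47946952 -0.34406243  0.185197  ] [ 0.49546776 -0.21953695  0.19213197] 0  
0.2 0   0
```

```bash
cat >> h.py <<'E'
def Rtool(xdir,zdir):
    z=np.array(zdir,float);z/=np.linalg.norm(z);x=np.array(xdir,float);x-=z*(x@z);x/=np.linalg.norm(x)
    return R.from_matrix(np.c_[x,np.cross(z,x),z])
def rows(p,Rt,p0=None,R0=None):
    "shift+turn (scaled) from commanded pose (approx measured)"
    s=sense(); R0=R0 or R.from_rotvec(s["eef_rot"]); p0=s["ee_pos"] if p0 is None else p0
    d=R0.inv().apply(np.array(p)-p0)/.15; w=(R0.inv()*Rt).as_rotvec()
    print("d",np.round(d,4).tolist(),"w",np.round(w/2/np.pi,4).tolist(),"deg",np.round(np.degrees(np.linalg.norm(w)),1),"mm",np.round(np.linalg.norm(d)*150,1))
E
python3 - <<'E'
from h import *
a=np.radians(4.95); Rt=Rtool([np.cos(a),np.sin(a),0],[0,0,-1])
s=sense(); rows([.5026,-.2802,.30],Rt)
E
```

```text
d [2.6384, -1.2143, -0.5201] w [-0.0003, 0.0, 0.0346] deg 12.5 mm 442.6
```

```bash
python3 -m inch '[[0,0,0,-0.33,0,0,0],[0,0.3,-0.14,-0.52,0,0,0],[0,0.6,-0.28,-0.52,0,0,0],[0,0.9,-0.42,-0.52,0,0,0]]'; python3 -m inch '[[0,0.3,-0.13,0,0,0,0],[0,0.6,-0.26,0,0,0,0],[0,0.9,-0.4,0,0,0,0]]'
python3 -m inch '[[0,0.3,-0.13,0,0,0,0.017],[0,0.6,-0.26,0,0,0,0.0346],[0,0.83,-0.39,0,0,0,0.0346],[0,0.83,-0.39,0,0,0,0.0346],[0,0.83,-0.39,0,0,0,0.0346]]'
python3 - <<'E'
from h import *
a=np.radians(4.95); Rt=Rtool([np.cos(a),np.sin(a),0],[0,0,-1])
print(sense()["t"],sense()["ee_pos"]); rows([.5026,-.2802,.22],Rt);rows([.5026,-.2802,.135],Rt)
E
```

```text
t: 0.5
ee_pos: [0.286, -0.4752, 0.3017]
eef_rot: [3.104, 0.473, 0.001]
ft_force: [1.7, -1.0, -0.2]
finger_gap: 0.998
t: 0.8
ee_pos: [0.3972, -0.3767, 0.3001]
eef_rot: [-3.105, -0.475, 0.001]
ft_force: [-0.1, -1.0, 0.5]
finger_gap: 1.002
t: 1.3
ee_pos: [0.4977, -0.2846, 0.2999]
eef_rot: [-3.138, -0.139, 0.002]
ft_force: [0.2, -0.8, -0.7]
finger_gap: 0.997
1.3 [ 0.49767193 -0.28463476  0.29993439]
d [0.036, -0.0263, 0.5329] w [-0.0001, 0.0002, 0.0003] deg 0.1 mm 80.2
d [0.0368, -0.0261, 1.0995] w [-0.0001, 0.0002, 0.0003] deg 0.1 mm 165.1
```

```bash
python3 -m inch '[[0,0.036,-0.026,0.3,0,0,0],[0,0.036,-0.026,0.53,0,0,0],[0,0.036,-0.026,0.53,0,0,0]]'
python3 - <<'E'
from h import *
a=np.radians(4.95); Rt=Rtool([np.cos(a),np.sin(a),0],[0,0,-1])
print(sense()["ee_pos"]);rows([.5026,-.2802,.135],Rt)
for n in("side","top"):
    c=read_camera(n); cv2.imwrite(f"pics/{n}1.png",cv2.resize(c["color"][:,:,::-1][180:380,190:330] if n=="side" else c["color"][:,:,::-1][180:330,350:500],None,fx=3,fy=3))
E
```

```text
t: 1.6
ee_pos: [0.4995, -0.2808, 0.2144]
eef_rot: [-3.133, -0.132, 0.015]
ft_force: [-0.0, -0.4, -0.4]
finger_gap: 1.003
[ 0.49946171 -0.28084744  0.2143985 ]
d [0.0261, 0.0009, 0.5291] w [-0.001, 0.0015, -0.0003] deg 0.7 mm 79.5
```

View pics/side1.png

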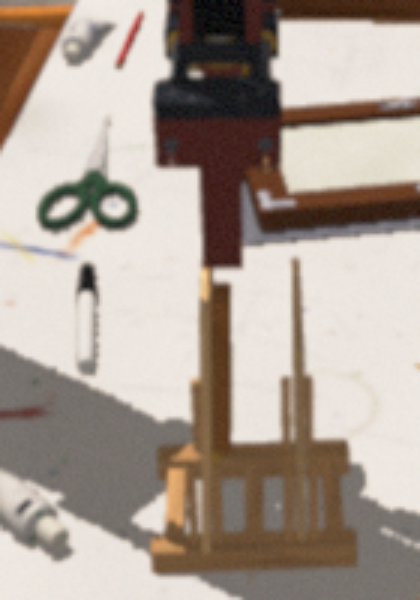

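View pics/top1.png

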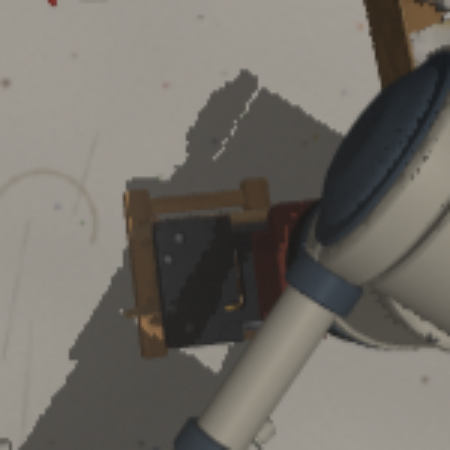

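```bash
python3 -m inch '[[0,0.026,0,0,0,0,0],[0,0.026,0,0,0,0,0]]'
python3 - <<'E'
from h import *
print(sense()["ee_pos"])
c=read_camera("side"); P=cloud(c); k=P[180:300,230:290]
for z in np.arange(.215,.27,.008):
    q=k[(abs(k[...,2]-z)<.004)&(k[...,1]>-.36)&(k[...,1]<-.28)]
    if len(q): print(round(z,3),len(q),q.min(0),q.max(0))
a=np.radians(4.95); Rt=Rtool([np.cos(a),np.sin(a),0],[0,0,-1])
rows([.5026,-.2802,.135],Rt)
E
```

```text
t: 1.9
ee_pos: [0.5072, -0.2814, 0.2241]
eef_rot: [3.136, 0.135, 0.006]
ft_force: [-0.1, 0.3, 0.2]
finger_gap: 1.0
[ 0.50719522 -0.28135703  0.2240976 ]
0.223 7 [ 0.50444906 -0.3333563   0.22589016] [ 0.51779879 -0.32967272  0.22697752]
0.231 58 [ 0.49948662 -0.33525497  0.22703639] [ 0.52128776 -0.32873693  0.23465326]
0.239 59 [ 0.49981359 -0.33692246  0.23525736] [ 0.52138391 -0.32933614  0.24269094]
0.247 55 [ 0.50017206 -0.33621391  0.24343189] [ 0.52151726 -0.33001102  0.25057975]
0.255 56 [ 0.50020563 -0.33742541  0.25101274] [ 0.52180078 -0.33003699  0.25897194]
0.263 57 [ 0.50077309 -0.33878355  0.25905948] [ 0.52215728 -0.33228183  0.26695196]
d [-0.0307, -0.0107, 0.5908] w [0.0004, -0.0005, -0.0] deg 0.2 mm 88.8
```

```bash
python3 -m inch '[[0,-0.019,0,0,0,0,0],[0,-0.019,0,0.15,0,0,0],[0,-0.019,0,0.3,0,0,0],[0,-0.019,0,0.45,0,0,0],[0,-0.019,0,0.59,0,0,0],[0,-0.019,0,0.59,0,0,0],[0,-0.019,0,0.59,0,0,0]]'
python3 - <<'E'
from h import *
print(sense()["ee_pos"])
c=read_camera("side"); cv2.imwrite("pics/side2.png",cv2.resize(c["color"][:,:,::-1][200:380,210:330],None,fx=4,fy=3.3))
E
```

```text
t: 2.65
ee_pos: [0.5034, -0.2808, 0.1332]
eef_rot: [3.139, 0.136, -0.0]
ft_force: [1.1, 0.2, 1.3]
finger_gap: 0.998
[ 0.50344205 -0.28077954  0.13323741]
```

View pics/side2.png

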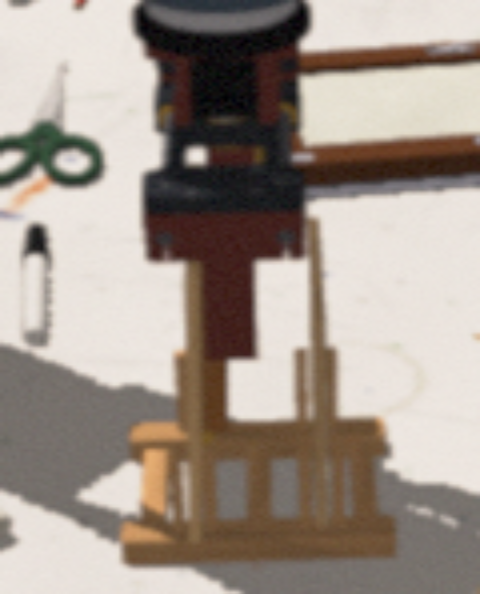

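```bash
python3 -m inch '[[1,0,0,0,0,0,0],[1,0,0,0,0,0,0],[1,0,0,0,0,0,0],[1,0,0,0,0,0,0],[1,0,0,0,0,0,0],[1,0,0,0,0,0,0],[1,0,0,0,0,0,0],[1,0,0,0,0,0,0]]' 30
```

```text
t: 3.5
ee_pos: [0.5035, -0.2807, 0.1325]
eef_rot: [-3.139, -0.136, 0.0]
ft_force: [0.5, 1.3, 0.5]
finger_gap: 0.313
```

```bash
cat > k.py <<'E'
from h import *
s=sense(); print("S",np.round(s["joint_pos"],4).tolist(),np.round(s["ee_pos"],4).tolist(),np.hypot(*s["ee_pos"][:2]).round(4), s["finger_gap"].round(3),s["ft_force"].round(2),s["t"])
E
python3 k.py
python3 -m inch '[[1,0,0,-0.1,0,0,0],[1,0,0,-0.25,0,0,0],[1,0,0,-0.45,0,0,0],[1,0,0,-0.65,0,0,0],[1,0,0,-0.85,0,0,0],[1,0,0,-1,0,0,0],[1,0,0,-1,0,0,0],[1,0,0,-1,0,0,0]]'; python3 k.py
python3 - <<'E'
from h import *
c=read_camera("side"); cv2.imwrite("pics/side3.png",cv2.resize(c["color"][:,:,::-1][100:400,150:400],None,fx=2,fy=2))
E
```

```text
t: 4.3
ee_pos: [0.5036, -0.2808, 0.2828]
eef_rot: [3.138, 0.136, 0.001]
ft_force: [-0.9, 0.2, -1.6]
finger_gap: 0.29Traceback (most recent call last):
  File "k.py", line 2, in <module>
    s=sense(); print("S",np.round(s["joint_pos"],4).tolist(),np.round(s["ee_pos"],4).tolist(),np.hypot(*s["ee_pos"][:2]).round(4), s["finger_gap"].round(3),s["ft_force"].round(2),s["t"])
                                                                                                                                   ^^^^^^^^^^^^^^^^^^^^^
AttributeError: 'float' object has no attribute 'round'
Traceback (most recent call last):
  File "k.py", line 2, in <module>
    s=sense(); print("S",np.round(s["joint_pos"],4).tolist(),np.round(s["ee_pos"],4).tolist(),np.hypot(*s["ee_pos"][:2]).round(4), s["finger_gap"].round(3),s["ft_force"].round(2),s["t"])
                                                                                                                                   ^^^^^^^^^^^^^^^^^^^^^
AttributeError: 'float' object has no attribute 'round'
```

View pics/side3.png

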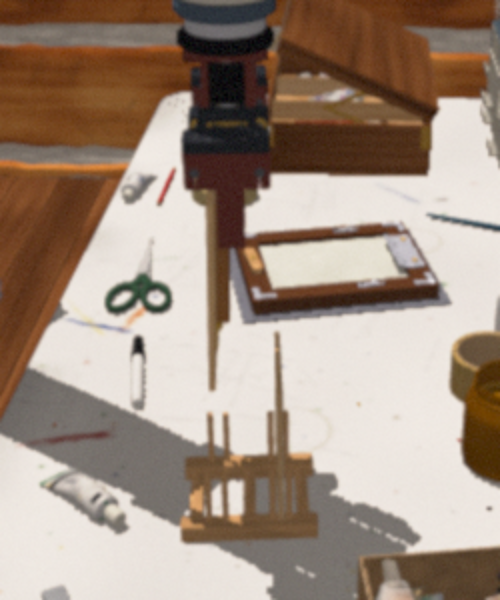

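```bash
sed -i 's/s\["finger_gap"\].round(3)/round(s["finger_gap"],3)/' k.py; python3 k.py
python3 -m inch '[[1,0,-0.3,0,0,0,0],[1,0,-0.6,0,0,0,0],[1,0,-0.9,0,0,0,0],[1,0,-1,0,0,0,0],[1,0,-1,0,0,0,0],[1,0,-1,0,0,0,0]]'; python3 k.py
python3 -m inch '[[1,0.2,-0.2,-0.2,0,0,0],[1,0.3,-0.3,-0.3,0,0,0],[1,0.3,-0.3,-0.3,0,-0.02,0],[1,0.3,-0.3,-0.3,0,-0.04,0],[1,0.3,-0.3,-0.3,0,-0.04,0],[1,0.3,-0.3,-0.3,0,-0.04,0]]'; python3 k.py
```

```text
S [-0.5677, 0.0487, 1.1706, 0.0, 1.9239, 0.9167] [0.5033, -0.2807, 0.2814] 0.5763 0.289 [-0.21  0.28 -1.3 ] 4.35
t: 4.95
ee_pos: [0.4904, -0.1318, 0.2815]
eef_rot: [3.139, 0.136, -0.002]
ft_force: [0.3, -0.2, -1.0]
finger_gap: 0.289
S [-0.3291, -0.1344, 1.3482, -0.0007, 1.9292, 1.1549] [0.4904, -0.1318, 0.2815] 0.5078 0.289 [ 0.26 -0.16 -1.04] 4.95
t: 5.55
ee_pos: [0.5324, -0.0838, 0.325]
eef_rot: [3.104, 0.132, -0.395]
ft_force: [-0.3, 0.6, -0.9]
finger_gap: 0.294
S [-0.1777, 0.2008, 0.947, -0.0816, 2.237, 1.2654] [0.5324, -0.0838, 0.325] 0.539 0.294 [-0.33  0.57 -0.92] 5.55
```

```bash
cat >> h.py <<'E'
def tgt(th,psi,head,zc):
    th,psi=np.radians([th,psi]); d=np.array([np.cos(th)*np.cos(psi),np.cos(th)*np.sin(psi),-np.sin(th)]); n=np.array([np.sin(th)*np.cos(psi),np.sin(th)*np.sin(psi),np.cos(th)])
    H=np.array([head[0],head[1],zc+.003*np.cos(th)]); return H-.117*d+.0165*n, Rtool(n,d)
E
python3 - <<'E'
from h import *
c=dict(np.load("top0.npz")); print("tape",ray(c,[[325,160],[325,181]],.048)," rack left",ray(c,[[397,298],[393,245]],.02), "marker",ray(c,[[352,328],[295,338]],.01))
for th in (60,40,30,20,10):
    p,Rt=tgt(th,-10,(.575,-.10),.03 if th>20 else .005); print(th,p); rows(p,Rt)
E
```

```text
tape [[ 0.75644894 -0.07647659  0.048     ]
 [ 0.70844252 -0.07594523  0.048     ]]  rack left [[ 0.44729438 -0.2334621   0.02      ]
 [ 0.56590295 -0.22781551  0.02      ]] marker [[ 0.38159231 -0.13262537  0.01      ]
 [ 0.36093237 -0.00506767  0.01      ]]
60 [ 0.53146108 -0.09232291  0.14107497]
d [0.2958, 0.0572, 1.1901] w [-0.0059, 0.1229, 0.042] deg 46.8 mm 184.1
40 [ 0.49717931 -0.08627811  0.12014402]
d [0.1135, -0.0023, 1.3814] w [-0.0134, 0.1781, 0.0414] deg 66.0 mm 207.9
30 [ 0.48333905 -0.0838377   0.1053875 ]
d [0.0505, -0.0262, 1.4993] w [-0.0173, 0.2057, 0.0408] deg 75.8 mm 225.1
20 [ 0.47228386 -0.08188837  0.06334036]
d [0.0506, -0.0452, 1.7888] w [-0.0212, 0.2333, 0.04] deg 85.5 mm 268.5
10 [ 0.46434965 -0.08048936  0.04452059]
d [0.0317, -0.0588, 1.9233] w [-0.0252, 0.2609, 0.0389] deg 95.4 mm 288.7
```

Run:
```python
from h import *
p,Rt=tgt(60,-10,(.68,-.11),.05); print(p); rows(p,Rt)
p,Rt=tgt(40,-10,(.68,-.11),.04); print(p); rows(p,Rt)
```

```text
[ 0.63646108 -0.10232291  0.16107497]
d [0.9322, 0.1829, 0.8879] w [-0.0059, 0.1229, 0.042] deg 46.8 mm 195.0
[ 0.60217931 -0.09627811  0.13014402]
d [0.7666, 0.1236, 1.1437] w [-0.0134, 0.1781, 0.0414] deg 66.0 mm 207.4
```

```bash
python3 -m inch '[[1,0.2,0.05,0.2,0,0.02,0.01],[1,0.4,0.1,0.4,-0.002,0.045,0.02],[1,0.6,0.15,0.6,-0.004,0.07,0.03],[1,0.8,0.18,0.8,-0.006,0.1,0.042],[1,0.93,0.18,0.89,-0.006,0.123,0.042],[1,0.93,0.18,0.89,-0.006,0.123,0.042],[1,0.93,0.18,0.89,-0.006,0.123,0.042]]'; python3 k.py
python3 - <<'E'
from h import *
for th in(30,20):
    p,Rt=tgt(th,-10,(.68,-.11),.02); print(p); rows(p,Rt)
E
```

```text
t: 6.25
ee_pos: [0.6319, -0.1012, 0.1624]
eef_rot: [2.978, -0.262, 0.804]
ft_force: [-0.1, -0.5, -2.0]
finger_gap: 0.293
S [-0.2252, -0.2758, 1.7657, 0.027, 1.1251, 1.5159] [0.6319, -0.1012, 0.1624] 0.64 0.293 [-0.12 -0.48 -1.96] 6.25
[ 0.58833905 -0.0938377   0.0953875 ]
d [-0.4793, 0.0024, 0.2375] w [0.0002, 0.0828, -0.0] deg 29.8 mm 80.2
[ 0.57728386 -0.09188837  0.07834036]
d [-0.6012, 0.0024, 0.2981] w [0.0002, 0.1105, -0.0] deg 39.8 mm 100.7
```

```bash
python3 -m inch '[[1,-0.1,0,0.05,0,0.02,0],[1,-0.22,0,0.1,0,0.04,0],[1,-0.34,0,0.17,0,0.06,0],[1,-0.48,0,0.237,0,0.083,0],[1,-0.48,0,0.237,0,0.083,0],[1,-0.48,0,0.237,0,0.083,0]]'; python3 k.py
python3 - <<'E'
from h import *
for th in(30,20,10):
    p,Rt=tgt(th,-10,(.68,-.11),.005); print(p); rows(p,Rt)
c=read_camera("side"); cv2.imwrite("pics/side4.png",c["color"][:,:,::-1])
E
```

```text
t: 6.85
ee_pos: [0.5902, -0.0933, 0.0953]
eef_rot: [2.639, -0.23, 1.519]
ft_force: [1.0, -0.4, -0.2]
finger_gap: 0.295
S [-0.2537, -0.7325, 2.4241, 0.1709, 0.412, 1.3732] [0.5902, -0.0933, 0.0953] 0.5976 0.295 [ 1.03 -0.39 -0.2 ] 6.85
[ 0.58833905 -0.0938377   0.0803875 ]
d [-0.0922, 0.0054, 0.0398] w [0.0, 0.0004, 0.0002] deg 0.2 mm 15.1
[ 0.57728386 -0.09188837  0.06334036]
d [-0.228, 0.0053, 0.0321] w [0.0, 0.0282, 0.0002] deg 10.1 mm 34.6
[ 0.56934965 -0.09048936  0.04452059]
d [-0.3635, 0.0052, 0.0487] w [0.0, 0.0559, 0.0002] deg 20.1 mm 55.0
```

View pics/side4.png

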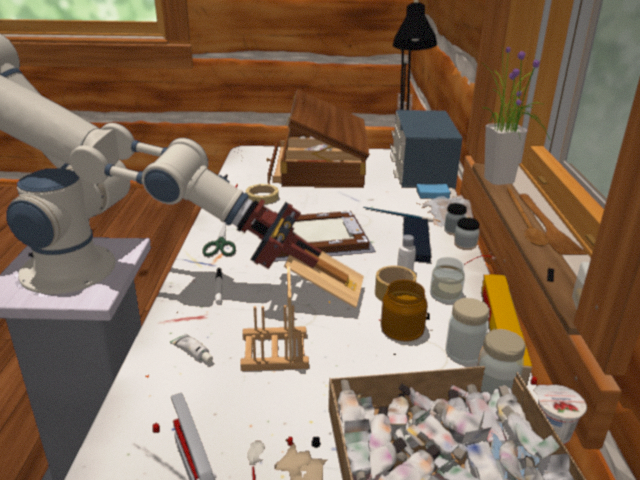

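```bash
python3 - <<'E'
from h import *
p,Rt=tgt(25,-10,(.675,-.11),.003); print(p); rows(p,Rt)
E
python3 -m inch '[[1,-0.08,0,0.02,0,0,0],[1,-0.14,0,0.02,0,0.006,0],[1,-0.18,0,0.01,0,0.014,0],[1,-0.18,0,0.01,0,0.014,0],[1,-0.18,0,0.01,0,0.014,0]]'; python3 k.py
python3 - <<'E'
from h import *
p,Rt=tgt(25,-10,(.675,-.11),.003); print(p); rows(p,Rt)
p,Rt=tgt(20,-10,(.675,-.11),.001); print(p); rows(p,Rt)
E
```

```text
[ 0.57744021 -0.09279758  0.07011934]
d [-0.2343, 0.0099, 0.0146] w [0.0001, 0.013, 0.0003] deg 4.7 mm 35.2
t: 7.4
ee_pos: [0.6033, -0.0942, 0.0804]
eef_rot: [2.573, -0.223, 1.618]
ft_force: [0.2, -0.7, -1.5]
finger_gap: 0.292
S [-0.2492, -0.6608, 2.4578, 0.2959, 0.2325, 1.2484] [0.6033, -0.0942, 0.0804] 0.6106 0.292 [ 0.22 -0.71 -1.47] 7.4
[ 0.57744021 -0.09279758  0.07011934]
d [-0.1358, 0.0202, -0.1247] w [0.0, 0.0018, 0.0003] deg 0.7 mm 27.8
[ 0.57228386 -0.09188837  0.05934036]
d [-0.2156, 0.0201, -0.125] w [0.0, 0.0157, 0.0003] deg 5.7 mm 37.5
```

Run:
```python
from h import *
c=read_camera("top"); cv2.imwrite("pics/top5.png",cv2.resize(c["color"][:,:,::-1][100:300,200:460],None,fx=3,fy=3)); P=cloud(c)
k=P[130:190,295:355]; m=(k[...,2]>.04)&(k[...,2]<.055); print("tape", np.percentile(k[m],[1,99],axis=0))
for x in (.675,.68):
  p,Rt=tgt(31,-10,(x,-.12),.003); print(p); rows(p,Rt)
```

```text
tape [[ 0.71809772 -0.11907651  0.04044689]
 [ 0.80509664 -0.0338228   0.05208006]]
[ 0.58460406 -0.10406076  0.07997422]
d [-0.0504, 0.0857, -0.098] w [0.0, -0.0149, 0.0003] deg 5.4 mm 20.9
[ 0.58960406 -0.10406076  0.07997422]
d [-0.0362, 0.0799, -0.0684] w [0.0, -0.0149, 0.0003] deg 5.4 mm 16.7
```

View pics/top5.png

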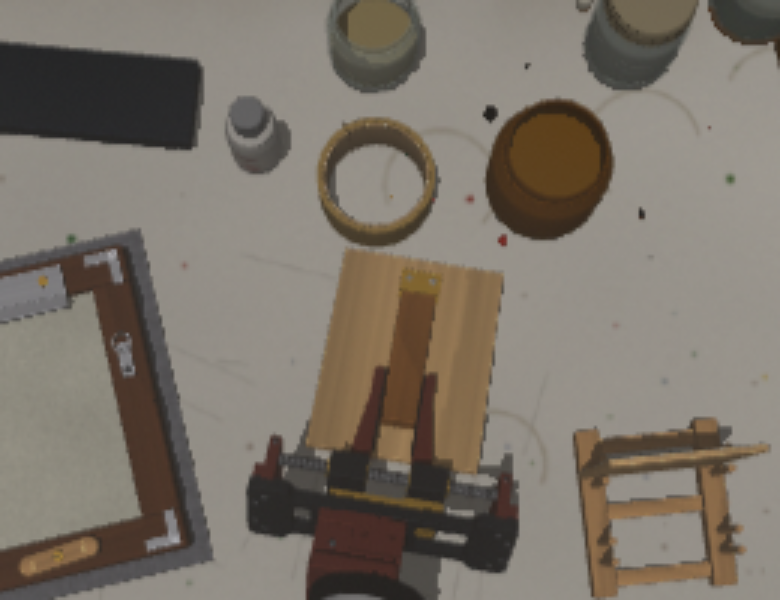

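Run:
```python
from h import *
p,Rt=tgt(28,-10,(.688,-.13),.002); print(p); rows(p,Rt)
```

```text
[ 0.59389316 -0.11340643  0.07414565]
d [-0.0545, 0.1363, -0.0164] w [0.0, -0.0066, 0.0003] deg 2.4 mm 22.2
```

```bash
python3 -m inch '[[1,0,0.07,-0.04,0,-0.006,0],[1,0,0.136,-0.04,0,-0.006,0],[1,-0.04,0.136,-0.02,0,-0.006,0],[1,-0.055,0.136,-0.016,0,-0.006,0],[1,-0.055,0.136,-0.016,0,-0.006,0]]'; python3 k.py
python3 - <<'E'
from h import *
p,Rt=tgt(28,-10,(.688,-.13),.002); print(p); rows(p,Rt)
c=read_camera("side"); cv2.imwrite("pics/side6.png",cv2.resize(c["color"][:,:,::-1][200:340,230:420],None,fx=4,fy=4))
P=cloud(c)
k=P[240:330,300:400]; q=k[(k[...,2]<.03)&(k[...,2]>.008)&(k[...,0]<.71)&(k[...,0]>.6)&(k[...,1]<-.1)&(k[...,1]>-.23)]; print(len(q),q.min(0) if len(q) else '',q.max(0)if len(q) else '')
E
```

```text
t: 7.95
ee_pos: [0.5923, -0.1127, 0.0703]
eef_rot: [2.608, -0.226, 1.567]
ft_force: [-0.2, -0.1, -2.0]
finger_gap: 0.292
S [-0.3177, -0.6727, 2.4597, 0.4353, 0.3034, 1.0842] [0.5923, -0.1127, 0.0703] 0.603 0.292 [-0.17 -0.07 -1.97] 7.95
[ 0.59389316 -0.11340643  0.07414565]
d [0.0281, 0.003, -0.0024] w [0.0, -0.0, 0.0002] deg 0.1 mm 4.3
495 [ 0.62443401 -0.19185412  0.00809044] [ 0.69060021 -0.10003184  0.02990434]
```

View pics/side6.png

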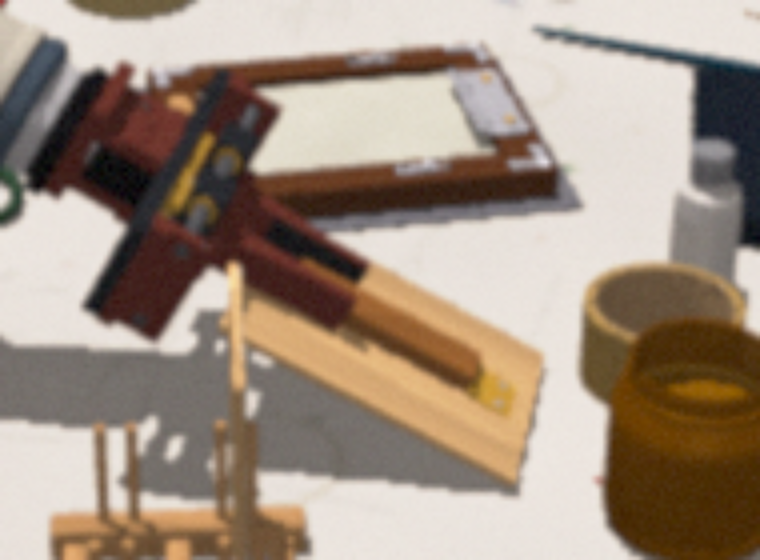

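```bash
python3 -m inch '[[1,-0.012,0,0.006,0,0,0],[1,-0.024,0,0.012,0,0,0],[1,-0.024,0,0.012,0,0,0]]'; python3 k.py
```

```text
t: 8.3
ee_pos: [0.5924, -0.1128, 0.0668]
eef_rot: [2.607, -0.226, 1.569]
ft_force: [0.8, -0.5, -1.6]
finger_gap: 0.296
S [-0.3181, -0.665, 2.4626, 0.4528, 0.2929, 1.0658] [0.5924, -0.1128, 0.0668] 0.6031 0.296 [ 0.76 -0.54 -1.59] 8.3
```

```bash
python3 -m inch '[[0.5,0,0,0,0,0,0],[0.5,0,0,0,0,0,0],[0.5,0,0,-0.05,0,0,0],[0.5,0,0,-0.1,0,0,0],[0.5,0,0,-0.2,0,0,0],[0.5,0.2,0,-0.3,0,0,0],[0.5,0.2,0,-0.3,0,0,0]]'; python3 k.py
python3 - <<'E'
from h import *
c=read_camera("side"); cv2.imwrite("pics/side7.png",cv2.resize(c["color"][:,:,::-1][180:380,200:450],None,fx=3,fy=3))
E
```

```text
t: 9.0
ee_pos: [0.5743, -0.1106, 0.1232]
eef_rot: [2.604, -0.226, 1.57]
ft_force: [0.3, -0.4, 0.3]
finger_gap: 0.496
S [-0.3292, -0.8544, 2.4587, 0.2986, 0.4753, 1.229] [0.5743, -0.1106, 0.1232] 0.5849 0.496 [ 0.26 -0.43  0.26] 9.0
```

View pics/side7.png

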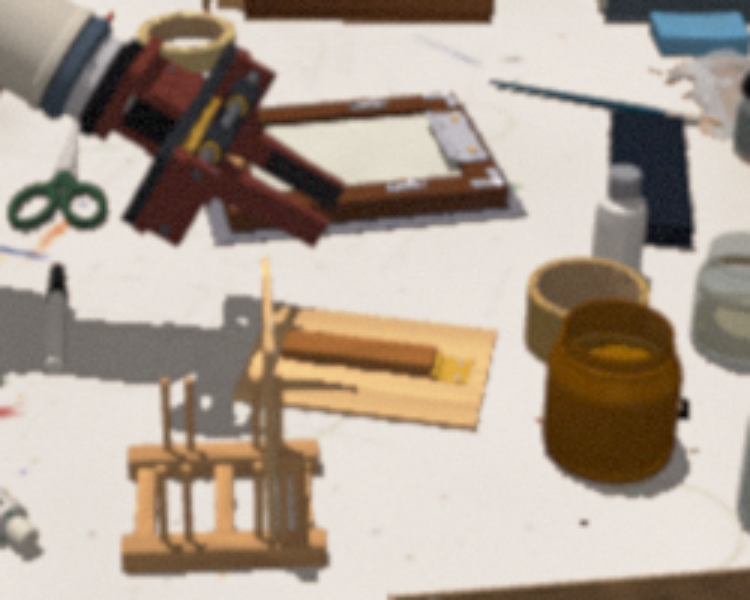

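Run:
```python
from h import *
a=np.radians(0); Rt=Rtool([np.cos(a),np.sin(a),0],[0,0,-1])
rows([.53,-.06,.24],Rt)
```

```text
d [0.5361, -0.2774, -0.6776] w [0.0154, -0.172, -0.0248] deg 62.8 mm 136.1
```

```bash
python3 -m inch '[[0.5,0.2,-0.1,-0.1,0.002,-0.02,-0.003],[0.5,0.4,-0.2,-0.3,0.004,-0.045,-0.006],[0.5,0.54,-0.28,-0.5,0.006,-0.07,-0.01],[0.5,0.54,-0.28,-0.68,0.009,-0.1,-0.014],[0.5,0.54,-0.28,-0.68,0.011,-0.12,-0.018],[0.5,0.54,-0.28,-0.68,0.013,-0.145,-0.022],[0.5,0.54,-0.28,-0.68,0.0154,-0.172,-0.0248],[0.5,0.54,-0.28,-0.68,0.0154,-0.172,-0.0248],[0.5,0.54,-0.28,-0.68,0.0154,-0.172,-0.0248]]'; python3 k.py
python3 - <<'E'
from h import *
Rt=Rtool([1,0,0],[0,0,-1])
rows([.46,.08,.26],Rt)
E
```

```text
t: 9.95
ee_pos: [0.5313, -0.0597, 0.2337]
eef_rot: [-3.139, -0.001, 0.019]
ft_force: [0.3, 0.2, 0.1]
finger_gap: 0.499
S [-0.176, -0.0709, 1.3743, 0.0008, 1.8506, 1.3945] [0.5313, -0.0597, 0.2337] 0.5346 0.499 [0.3  0.25 0.1 ] 9.95
d [-0.4767, -0.9318, -0.1671] w [-0.0005, 0.0019, 0.0001] deg 0.7 mm 159.0
```

```bash
python3 -m inch '[[0.5,-0.15,-0.3,-0.1,0,0,0],[0.5,-0.3,-0.6,-0.17,0,0,0],[0.5,-0.45,-0.9,-0.17,0,0,0],[0.5,-0.47,-0.93,-0.17,0,0,0],[0.5,-0.47,-0.93,-0.17,0,0,0]]'
python3 - <<'E'
from h import *
c=read_camera("top"); np.savez("top8.npz",**c); cv2.imwrite("pics/top8.png",cv2.resize(c["color"][:,:,::-1][130:330,220:430],None,fx=3,fy=3))
P=cloud(c);P[c["depth"]==0]=np.nan
k=P[150:300,270:430]; 
print("h",np.nanmedian(k[...,2]))
for lo,hi in((.0035,.03),(.0125,.03)):
    m=(k[...,2]>lo)&(k[...,2]<hi)&(k[...,0]>.45)&(k[...,0]<.712)&(k[...,1]<-.02)&(k[...,1]>-.22)
    m=cv2.morphologyEx(m.astype(np.uint8),cv2.MORPH_OPEN,np.ones((3,3)))
    n,l,st,ce=cv2.connectedComponentsWithStats(m); i=1+np.argmax(st[1:,4]); m=l==i
    r=cv2.minAreaRect((k[m][:,:2]*1000).astype(np.float32)); print(m.sum(),r,cv2.boxPoints(r).round(1).tolist(),np.median(k[m][:,2]))
E
```

```text
t: 10.45
ee_pos: [0.4585, 0.0811, 0.2642]
eef_rot: [-3.14, -0.005, 0.001]
ft_force: [0.9, -0.2, 0.4]
finger_gap: 0.496
h 0.0015711237955746693
3658 ((602.6940307617188, -115.8802490234375), (121.69842529296875, 172.10154724121094), 80.03853607177734) [[507.3999938964844, -160.89999389648438], [676.9000244140625, -190.6999969482422], [698.0, -70.80000305175781], [528.5, -41.099998474121094]] 0.007131787391820521
551 ((595.9873657226562, -114.70964050292969), (25.99163246154785, 110.39340209960938), 80.1336898803711) [[539.4000244140625, -118.0999984741211], [648.0999755859375, -137.0], [652.5999755859375, -111.4000015258789], [543.7999877929688, -92.4000015258789]] 0.01846074624677918
```

View pics/top8.png

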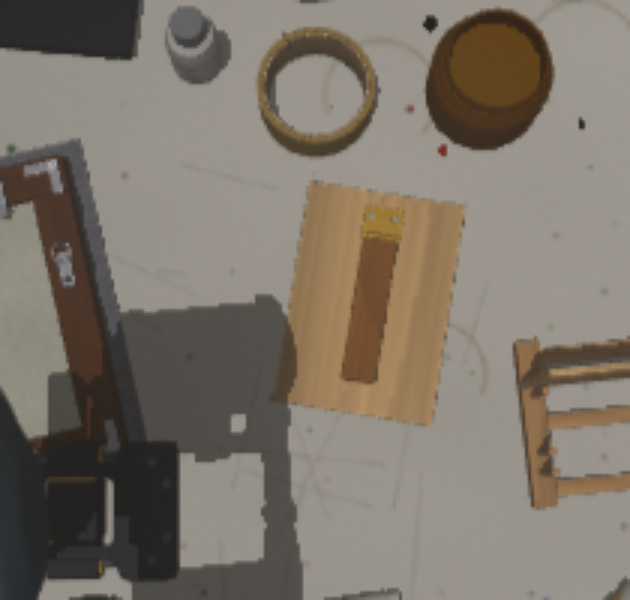

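Run:
```python
from h import *
a=np.radians(-9.96); Rt=Rtool([np.cos(a),np.sin(a),0],[0,0,-1])
rows([.5958,-.1147,.15],Rt)
```

```text
d [0.9107, 1.3003, 0.7547] w [-0.0002, 0.0003, 0.0279] deg 10.0 mm 263.7
```

```bash
python3 -m inch '[[0.5,0.2,0.28,0,0,0,0.01],[0.5,0.4,0.56,0,0,0,0.02],[0.5,0.6,0.84,0.1,0,0,0.028],[0.5,0.7,1,0.2,0,0,0.028],[0.5,0.7,1,0.2,0,0,0.028]]'
python3 - <<'E'
from h import *
a=np.radians(-9.96); Rt=Rtool([np.cos(a),np.sin(a),0],[0,0,-1])
rows([.5958,-.1147,.08],Rt)
E
```

```text
t: 11.0
ee_pos: [0.5646, -0.0754, 0.2274]
eef_rot: [-3.128, 0.286, 0.017]
ft_force: [-0.9, 0.0, -0.9]
finger_gap: 0.502
d [0.2632, 0.2189, 0.98] w [0.0001, 0.0018, -0.0014] deg 0.8 mm 155.7
```

```bash
python3 -m inch '[[0.5,0.2,0.2,0.2,0,0,0],[0.5,0.25,0.22,0.5,0,0,0],[0.5,0.25,0.22,0.8,0,0,0],[0.5,0.25,0.22,0.98,0,0,0],[0.5,0.25,0.22,0.98,0,0,0],[0.5,0.25,0.22,0.98,0,0,0]]'
python3 - <<'E'
from h import *
a=np.radians(-9.96); Rt=Rtool([np.cos(a),np.sin(a),0],[0,0,-1])
rows([.5958,-.1147,.009],Rt)
E
```

```text
t: 11.6
ee_pos: [0.5948, -0.1092, 0.0864]
eef_rot: [-3.128, 0.276, 0.007]
ft_force: [0.2, -0.2, 1.1]
finger_gap: 0.501
d [0.0152, 0.0354, 0.5157] w [-0.0001, 0.0007, -0.0004] deg 0.3 mm 77.6
```

```bash
python3 -m inch '[[0.5,0.015,0.035,0,0,0,0],[0.5,0.015,0.035,0.15,0,0,0],[0.5,0.015,0.035,0.3,0,0,0],[0.5,0.015,0.035,0.4,0,0,0],[0.5,0.015,0.035,0.4,0,0,0]]'
python3 - <<'E'
from h import *
a=np.radians(-9.96); Rt=Rtool([np.cos(a),np.sin(a),0],[0,0,-1])
rows([.5958,-.1147,.009],Rt)
E
```

```text
t: 12.1
ee_pos: [0.5953, -0.1142, 0.0245]
eef_rot: [-3.128, 0.275, 0.01]
ft_force: [-0.7, 0.1, 0.5]
finger_gap: 0.501
d [0.0042, 0.0027, 0.1033] w [-0.0002, 0.001, -0.0003] deg 0.4 mm 15.5
```

```bash
python3 -m inch '[[0.5,0.004,0.003,0.05,0,0,0],[0.5,0.004,0.003,0.1,0,0,0],[0.5,0.004,0.003,0.1,0,0,0],[0.5,0.004,0.003,0.1,0,0,0]]'; python3 k.py
python3 -m inch '[[1,0,0,0,0,0,0],[1,0,0,0,0,0,0],[1,0,0,0,0,0,0],[1,0,0,0,0,0,0],[1,0,0,0,0,0,0],[1,0,0,0,0,0,0]]' 35; python3 k.py
```

```text
t: 12.5
ee_pos: [0.5965, -0.1147, 0.0107]
eef_rot: [-3.128, 0.275, 0.007]
ft_force: [-0.5, -0.0, -0.3]
finger_gap: 0.5
S [-0.2463, 0.1765, 1.5159, 0.0006, 1.4537, 1.4999] [0.5965, -0.1147, 0.0107] 0.6074 0.5 [-0.47 -0.02 -0.34] 12.5
t: 13.1
ee_pos: [0.5966, -0.1147, 0.0109]
eef_rot: [-3.128, 0.275, 0.006]
ft_force: [-0.0, -0.1, 2.9]
finger_gap: 0.291
S [-0.2463, 0.1763, 1.5158, 0.0007, 1.4536, 1.4999] [0.5966, -0.1147, 0.0109] 0.6075 0.291 [-0.03 -0.05  2.86] 13.1
```

```bash
cat >> h.py <<'E'
FC=np.array([.5820,.1835,.016]); FY=np.radians(12.72); RF=R.from_euler('z',FY)
GB=np.array([-.0062,.0001,.0079]) # TCP in board frame
def ftgt(xh,th,gap,y=0.):
    "board head at xh, tilt th deg, lower head corner gap above mount -> TCP pose"
    Rb=RF*R.from_euler('y',np.radians(th)); n=Rb.apply([0,0,1]); 
    H=FC+RF.apply([xh,y,gap+.003*np.cos(np.radians(th))])
    T=H+Rb.apply(GB-np.array([.086,0,0])); return T, Rb*R.from_euler('x',np.pi)
E
python3 -m inch '[[1,0,0,-0.1,0,0,0],[1,0,0,-0.3,0,0,0],[1,0,0,-0.6,0,0,0],[1,0,0,-0.9,0,0,0],[1,0,0,-0.9,0,0,0],[1,0,0,-0.9,0,0,0]]'; python3 k.py
python3 - <<'E'
from h import *
c=read_camera("side"); cv2.imwrite("pics/side9.png",cv2.resize(c["color"][:,:,::-1][150:350,220:420],None,fx=3,fy=3))
T,Rt=ftgt(.066,0,.11); print(T,FC); rows(T,Rt)
T,Rt=ftgt(.066,14,.06); print(T); rows(T,Rt)
E
```

```text
t: 13.7
ee_pos: [0.5977, -0.1151, 0.1478]
eef_rot: [-3.129, 0.275, 0.002]
ft_force: [0.2, 0.2, -2.4]
finger_gap: 0.292
S [-0.2465, 0.1132, 1.3393, 0.0006, 1.6903, 1.4999] [0.5977, -0.1151, 0.1478] 0.6087 0.292 [ 0.18  0.18 -2.39] 13.7
[0.55642099 0.17782865 0.1369    ] [0.582  0.1835 0.016 ]
d [-0.6052, -1.8743, 0.061] w [-0.0003, 0.0008, -0.0633] deg 22.8 mm 295.6
[0.56095679 0.1788525  0.10888142]
d [-0.5757, -1.8861, 0.2476] w [-0.008, -0.0376, -0.0629] deg 26.5 mm 298.1
```

View pics/side9.png

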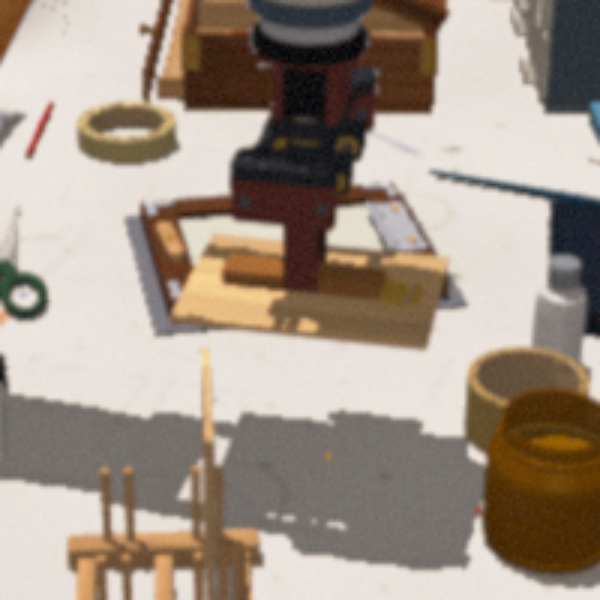

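```bash
python3 -m inch '[[1,-0.1,-0.25,0,0,0,-0.01],[1,-0.2,-0.5,0,0,0,-0.025],[1,-0.25,-0.75,0,0,0,-0.04],[1,-0.3,-0.95,0,0,0,-0.055],[1,-0.3,-0.95,0,0,0,-0.063],[1,-0.3,-0.95,0,0,0,-0.063]]'
python3 - <<'E'
from h import *
T,Rt=ftgt(.066,14,.06); print(T); rows(T,Rt)
E
```

```text
t: 14.35
ee_pos: [0.5763, 0.0343, 0.1433]
eef_rot: [-3.12, -0.349, 0.013]
ft_force: [-0.7, 0.9, -1.2]
finger_gap: 0.292
[0.56095679 0.1788525  0.10888142]
d [0.1147, -0.962, 0.2318] w [-0.0005, -0.0376, 0.0002] deg 13.5 mm 149.4
```

```bash
python3 -m inch '[[1,0.05,-0.25,0,0,-0.01,0],[1,0.1,-0.5,0,0,-0.02,0],[1,0.115,-0.8,0.1,0,-0.03,0],[1,0.115,-0.96,0.23,0,-0.0376,0],[1,0.115,-0.96,0.23,0,-0.0376,0],[1,0.115,-0.96,0.23,0,-0.0376,0],[1,0.115,-0.96,0.23,0,-0.0376,0]]'
python3 - <<'E'
from h import *
T,Rt=ftgt(.066,14,.06); print(T); rows(T,Rt)
c=read_camera("side"); cv2.imwrite("pics/side10.png",cv2.resize(c["color"][:,:,::-1][130:290,220:410],None,fx=4,fy=3.7)); np.savez("side10.npz",**c)
c=read_camera("top"); cv2.imwrite("pics/top10.png",cv2.resize(c["color"][:,:,::-1][150:330,130:330],None,fx=3.5,fy=3.2)); np.savez("top10.npz",**c)
E
```

```text
t: 15.05
ee_pos: [0.5632, 0.1762, 0.1121]
eef_rot: [3.077, 0.337, -0.37]
ft_force: [-0.1, -0.5, -2.0]
finger_gap: 0.291
[0.56095679 0.1788525  0.10888142]
d [-0.0055, -0.0207, 0.0236] w [-0.0005, -0.0008, -0.0005] deg 0.4 mm 4.8
```

View pics/side10.png

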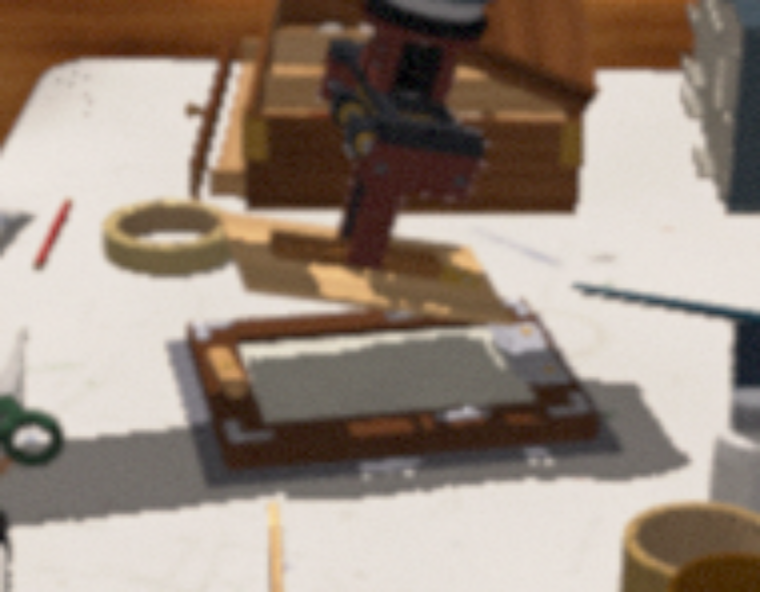

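View pics/top10.png

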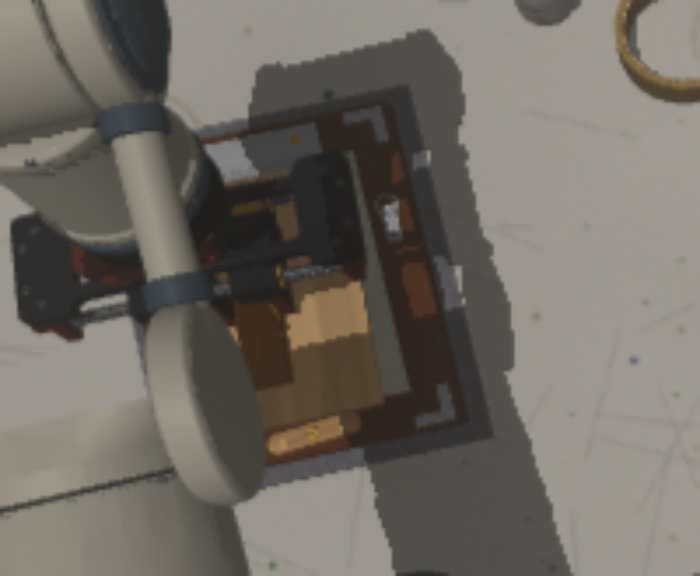

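```bash
cat > chk.py <<'E'
from h import *
import sys
s=sense(); Rt=R.from_rotvec(s["eef_rot"]); Rb=Rt*R.from_euler('x',np.pi)
C=s["ee_pos"]-Rb.apply(GB)
H=RF.inv().apply(C+Rb.apply([.086,0,0])-FC)*1000; Tl=RF.inv().apply(C+Rb.apply([-.086,0,0])-FC)*1000
print("pred head mm",H.round(1),"tail",Tl.round(1),"rot(frame)",np.degrees((RF.inv()*Rb).as_rotvec()).round(2),"F",s["ft_force"].round(1),"gap",round(s["finger_gap"],3),"t",s["t"])
for n in sys.argv[1:]:
    c=read_camera(n); P=cloud(c); ok=c["depth"]>0; q=Rb.inv().apply((P[ok]-C).reshape(-1,3))*1000
    m=(abs(q[:,2]-3)<4)&(abs(q[:,0])<100)&(abs(q[:,1])<75); q=q[m]
    print(n,len(q),"x",np.percentile(q[:,0],[.3,99.7]).round(1),"y",np.percentile(q[:,1],[.3,99.7]).round(1)); 
    t=q[(abs(q[:,1])<58)&(abs(q[:,1])>30)&(abs(q[:,0])<80)]; A=np.c_[t[:,:2],np.ones(len(t))]; print(" top plane",np.linalg.lstsq(A,t[:,2],rcond=None)[0].round(4))
E
python3 chk.py side top
```

```text
pred head mm [68.  -3.4 67.6] tail [-99.1  -2.8 108.1] rot(frame) [ 0.16 13.62 -0.21] F [-0.3  0.6 -0.6] gap 0.292 t 15.15
side 982 x [-87.7  85.1] y [-64.8  63.2]
 top plane [3.9000e-03 2.5000e-03 3.2748e+00]
top 1247 x [-86.5  85.2] y [-61.6  19.9]
 top plane [3.7000e-03 2.3400e-02 4.5437e+00]
```

Run:
```python
from h import *
T,Rt=ftgt(.067,14,.02); rows(T,Rt)
```

```text
d [0.064, -0.0176, 0.2869] w [-0.0005, -0.001, -0.0005] deg 0.5 mm 44.2
```

```bash
python3 -m inch '[[1,0.02,-0.018,0.1,0,-0.001,0],[1,0.045,-0.018,0.2,0,-0.001,0],[1,0.064,-0.018,0.287,0,-0.001,0],[1,0.064,-0.018,0.287,0,-0.001,0],[1,0.064,-0.018,0.287,0,-0.001,0],[1,0.064,-0.018,0.287,0,-0.001,0]]'; python3 chk.py
python3 - <<'E'
from h import *
T,Rt=ftgt(.067,14,.0015); rows(T,Rt)
E
```

```text
t: 15.85
ee_pos: [0.5615, 0.1803, 0.0681]
eef_rot: [3.075, 0.341, -0.38]
ft_force: [0.2, -0.3, -1.3]
finger_gap: 0.289
pred head mm [66.9  1.2 22. ] tail [-100.     1.4   63.8] rot(frame) [ 0.16 14.07 -0.07] F [ 0.2 -0.3 -1.3] gap 0.289 t 15.85
d [0.0294, 0.0089, 0.1142] w [-0.0005, 0.0002, -0.0001] deg 0.2 mm 17.7
```

```bash
python3 -m inch '[[1,0.015,0.008,0.05,0,0,0],[1,0.028,0.008,0.1,0,0,0],[1,0.028,0.008,0.112,0,0,0],[1,0.028,0.008,0.112,0,0,0],[1,0.028,0.008,0.112,0,0,0]]'; python3 chk.py side
python3 - <<'E'
from h import *
T,Rt=ftgt(.086,14,.0012); rows(T,Rt)
c=read_camera("side"); cv2.imwrite("pics/side11.png",cv2.resize(c["color"][:,:,::-1][170:270,250:390],None,fx=5.5,fy=5.5))
E
```

```text
t: 16.35
ee_pos: [0.5615, 0.1791, 0.0503]
eef_rot: [3.075, 0.341, -0.381]
ft_force: [0.4, -0.4, -1.3]
finger_gap: 0.291
pred head mm [66.5  0.   4.1] tail [-100.3    0.2   46.1] rot(frame) [ 0.17 14.12 -0.07] F [ 0.4 -0.4 -1.3] gap 0.291 t 16.35
side 1084 x [-87.8  99.2] y [-74.5  73.8]
 top plane [3.0000e-03 1.7000e-03 3.3029e+00]
d [0.1256, 0.0004, -0.0289] w [-0.0005, 0.0003, -0.0002] deg 0.2 mm 19.3
```

View pics/side11.png

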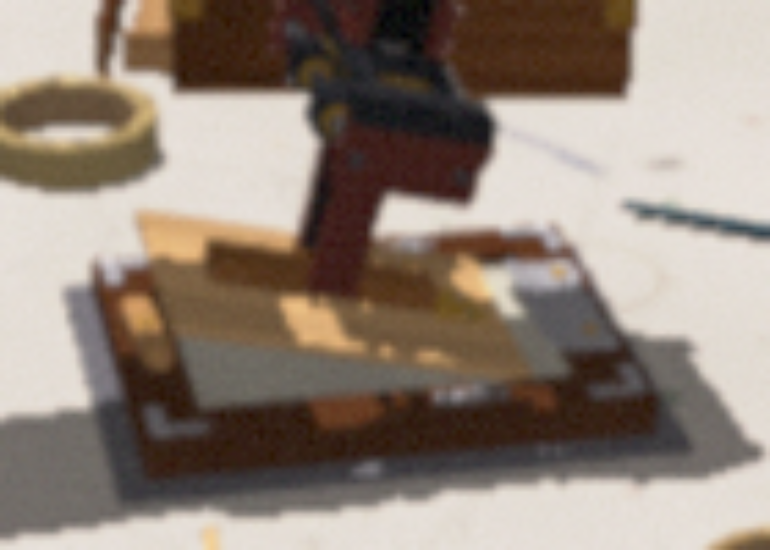

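```bash
python3 -m inch '[[1,0.02,0,-0.005,0,0,0],[1,0.05,0,-0.011,0,0,0],[1,0.08,0,-0.018,0,0,0],[1,0.105,0,-0.024,0,0,0],[1,0.126,0,-0.029,0,0,0],[1,0.126,0,-0.029,0,0,0],[1,0.126,0,-0.029,0,0,0],[1,0.126,0,-0.029,0,0,0]]'; python3 chk.py
python3 - <<'E'
from h import *
c=read_camera("side"); cv2.imwrite("pics/side12.png",cv2.resize(c["color"][:,:,::-1][170:270,250:390],None,fx=5.5,fy=5.5))
E
```

```text
t: 17.25
ee_pos: [0.5803, 0.1833, 0.0498]
eef_rot: [3.075, 0.341, -0.382]
ft_force: [0.3, -0.2, -1.6]
finger_gap: 0.298
pred head mm [85.8  0.   3.7] tail [-81.    0.2  45.6] rot(frame) [ 0.17 14.13 -0.07] F [ 0.3 -0.2 -1.6] gap 0.298 t 17.25
```

View pics/side12.png

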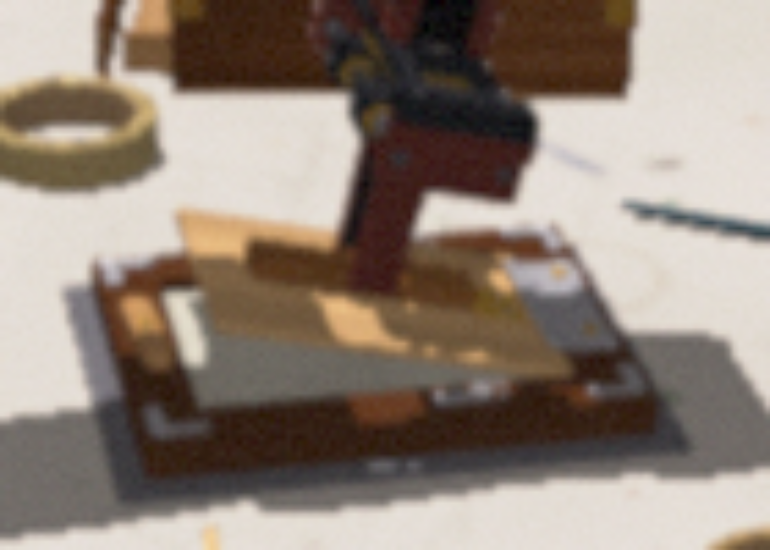

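Run:
```python
from h import *
for th,g in((11,.0008),(8,.0008),(5,.0006),(3,.0005),(1.5,.0004)):
    T,Rt=ftgt(.086,th,g); rows(T,Rt)
```

```text
d [-0.0006, 0.0004, 0.0329] w [-0.0005, 0.0087, -0.0002] deg 3.1 mm 4.9
d [-0.0008, 0.0005, 0.065] w [-0.0005, 0.017, -0.0002] deg 6.1 mm 9.7
d [0.001, 0.0006, 0.0984] w [-0.0005, 0.0254, -0.0002] deg 9.1 mm 14.8
d [0.0032, 0.0007, 0.1205] w [-0.0005, 0.0309, -0.0002] deg 11.1 mm 18.1
d [0.0053, 0.0007, 0.1371] w [-0.0005, 0.0351, -0.0002] deg 12.6 mm 20.6
```

```bash
python3 -m inch '[[1,0,0,0.016,0,0.0043,0],[1,-0.001,0,0.033,0,0.0087,0],[1,-0.001,0,0.049,0,0.013,0],[1,-0.001,0,0.065,0,0.017,0],[1,0,0,0.082,0,0.021,0],[1,0.001,0,0.098,0,0.0254,0],[1,0.002,0,0.11,0,0.028,0],[1,0.003,0,0.12,0,0.031,0],[1,0.003,0,0.12,0,0.031,0],[1,0.003,0,0.12,0,0.031,0]]'; python3 chk.py
python3 - <<'E'
from h import *
for th,g in((1.5,.0),(0,0)):
    T,Rt=ftgt(.086,th,g); rows(T,Rt)
E
```

```text
t: 18.3
ee_pos: [0.5765, 0.1825, 0.0325]
eef_rot: [3.118, 0.345, -0.081]
ft_force: [-0.1, -0.5, -1.1]
finger_gap: 0.287
pred head mm [86.1 -0.   3.8] tail [-85.7   0.2  12.7] rot(frame) [ 0.16  2.96 -0.09] F [-0.1 -0.5 -1.1] gap 0.287 t 18.3
d [-0.0016, 0.0007, 0.0211] w [-0.0004, 0.0041, -0.0002] deg 1.5 mm 3.2
d [-0.0023, 0.0008, 0.0372] w [-0.0004, 0.0082, -0.0002] deg 3.0 mm 5.6
```

```bash
python3 -m inch '[[1,-0.001,0,0.01,0,0.002,0],[1,-0.0015,0,0.021,0,0.004,0],[1,-0.002,0,0.029,0,0.006,0],[1,-0.002,0,0.037,0,0.0082,0],[1,-0.002,0,0.037,0,0.0082,0],[1,-0.002,0,0.037,0,0.0082,0]]'; python3 chk.py side
```

```text
t: 18.9
ee_pos: [0.5759, 0.1824, 0.0269]
eef_rot: [-3.12, -0.345, 0.0]
ft_force: [-0.7, -0.4, -0.5]
finger_gap: 0.291
pred head mm [86. -0.  3.] tail [-86.    0.3   3. ] rot(frame) [ 0.15 -0.01 -0.09] F [-0.7 -0.4 -0.5] gap 0.291 t 18.9
side 1414 x [-98.5  98.9] y [-74.6  74.3]
 top plane [-5.0000e-04 -2.3000e-03  3.4805e+00]
```

```bash
python3 -m inch '[[1,0,0,0.006,0,0,0],[1,0,0,0.006,0,0,0],[1,0,0,0.006,0,0,0]]'; python3 chk.py
python3 -m inch '[[0.6,0,0,0.004,0,0,0],[0.6,0,0,0.004,0,0,0],[0.6,0,0,0,0,0,0],[0.6,0,0,0,0,0,0],[0.6,0,0,-0.2,0,0,0],[0.6,0,0,-0.5,0,0,0],[0.6,0,0,-0.8,0,0,0],[0.6,0,0,-0.8,0,0,0],[0.6,0,0,-0.8,0,0,0]]'; python3 k.py
python3 - <<'E'
from h import *
c=read_camera("side"); cv2.imwrite("pics/side13.png",cv2.resize(c["color"][:,:,::-1][170:270,250:390],None,fx=5.5,fy=5.5)); P=cloud(c); ok=c["depth"]>0
q=RF.inv().apply(P[ok]-FC)*1000
t=q[(abs(q[:,0])<70)&(abs(q[:,1])<55)&(abs(q[:,1])>22)&(q[:,2]<20)&(q[:,2]>-5)]; A=np.c_[t[:,:2],np.ones(len(t))]; print(len(t),np.linalg.lstsq(A,t[:,2],rcond=None)[0].round(4))
E
```

```text
t: 19.25
ee_pos: [0.5759, 0.1824, 0.0269]
eef_rot: [-3.12, -0.345, 0.001]
ft_force: [-3.8, -1.4, 5.2]
finger_gap: 0.29
pred head mm [86. -0.  3.] tail [-86.    0.3   3. ] rot(frame) [ 0.15  0.01 -0.09] F [-3.8 -1.4  5.2] gap 0.29 t 19.25
t: 20.15
ee_pos: [0.5769, 0.1823, 0.1477]
eef_rot: [-3.119, -0.345, -0.005]
ft_force: [-0.6, 0.4, -1.2]
finger_gap: 0.402
S [0.2482, 0.0989, 1.3548, 0.0027, 1.6844, 1.599] [0.5769, 0.1823, 0.1477] 0.605 0.402 [-0.62  0.4  -1.15] 20.15
527 [-8.0000e-04  3.2000e-03  6.8084e+00]
```

View pics/side13.png

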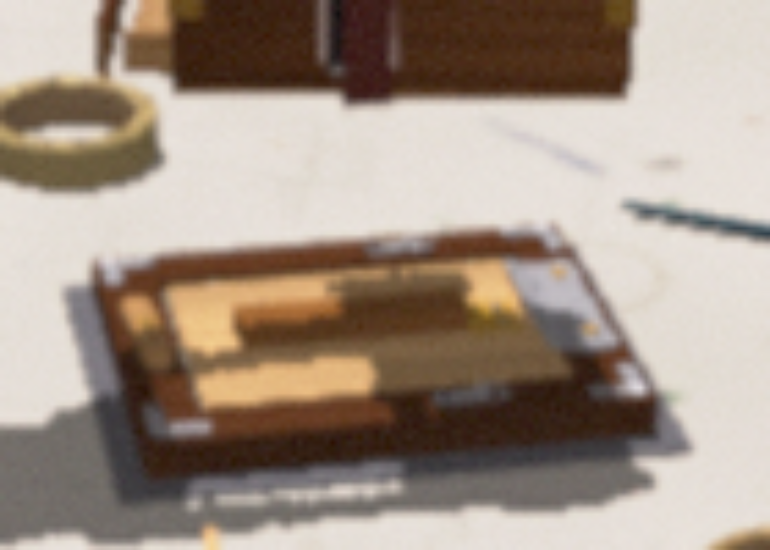

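Run:
```python
from h import *
c=dict(np.load("top0.npz")); im=cv2.cvtColor(c["color"],cv2.COLOR_RGB2HSV)
sub=c["color"][270:300,195:245].astype(int); m=((sub[...,0]>105)&(sub[...,0]-sub[...,2]>45)).astype(np.uint8)
n,l,st,ce=cv2.connectedComponentsWithStats(m); i=1+np.argmax(st[1:,4]); vv,uu=np.where(l==i); q=ray(c,np.c_[uu+195,vv+270],.0336)
r=cv2.minAreaRect((q[:,:2]*1000).astype(np.float32)); print(st[i],q.mean(0),r)
B=FC+RF.apply([-.1035,0,0]); print("B",B)
a=FY+np.pi/2; Rt=Rtool([np.cos(a),np.sin(a),0],[0,0,-1])
rows([B[0],B[1],.12],Rt)
```

```text
[ 12   9  26  13 159] [0.48061274 0.16043277 0.0336    ] ((480.7966613769531, 160.56710815429688), (13.316773414611816, 57.599361419677734), 17.831501007080078)
B [0.48104012 0.16071067 0.016     ]
d [-0.6488, 0.0008, 0.1701] w [-0.0004, -0.0003, -0.2503] deg 90.1 mm 100.6
```

```bash
python3 -m inch '[[0.6,-0.1,0,0,0,0,-0.023],[0.6,-0.2,0,0,0,0,-0.046],[0.6,-0.3,0,0,0,0,-0.07],[0.6,-0.4,0,0,0,0,-0.093],[0.6,-0.5,0,0,0,0,-0.116],[0.6,-0.6,0,0,0,0,-0.14],[0.65,-0.65,0,0.05,0,0,-0.163],[0.65,-0.65,0,0.1,0,0,-0.186],[0.65,-0.65,0,0.17,0,0,-0.21],[0.65,-0.65,0,0.17,0,0,-0.233],[0.65,-0.65,0,0.17,0,0,-0.25],[0.65,-0.65,0,0.17,0,0,-0.25],[0.65,-0.65,0,0.17,0,0,-0.25]]'
python3 - <<'E'
from h import *
B=FC+RF.apply([-.1035,0,0]); a=FY+np.pi/2; Rt=Rtool([np.cos(a),np.sin(a),0],[0,0,-1])
rows([B[0],B[1],.0275],Rt)
E
```

```text
t: 21.5
ee_pos: [0.4802, 0.1606, 0.1188]
eef_rot: [-1.965, -2.446, 0.001]
ft_force: [-0.3, 0.5, 0.2]
finger_gap: 0.352
d [-0.0023, 0.0071, 0.6087] w [-0.0004, -0.0004, -0.0007] deg 0.3 mm 91.3
```

```bash
python3 -m inch '[[0.65,-0.002,-0.004,0.2,0,0,0],[0.65,-0.002,-0.004,0.4,0,0,0],[0.65,-0.002,-0.004,0.52,0,0,0],[0.65,-0.002,-0.004,0.52,0,0,0],[0.65,-0.002,-0.004,0.52,0,0,0]]'
python3 - <<'E'
from h import *
B=FC+RF.apply([-.1035,0,0]); a=FY+np.pi/2; Rt=Rtool([np.cos(a),np.sin(a),0],[0,0,-1])
rows([B[0],B[1],.0275],Rt)
c=read_camera("side"); cv2.imwrite("pics/side14.png",cv2.resize(c["color"][:,:,::-1][170:270,240:380],None,fx=5.5,fy=5.5))
E
```

```text
t: 22.0
ee_pos: [0.4802, 0.1605, 0.0424]
eef_rot: [-1.964, -2.449, -0.002]
ft_force: [0.4, 0.6, 0.4]
finger_gap: 0.348
d [-0.0005, 0.0061, 0.0992] w [-0.0001, -0.0004, -0.0005] deg 0.2 mm 14.9
```

View pics/side14.png

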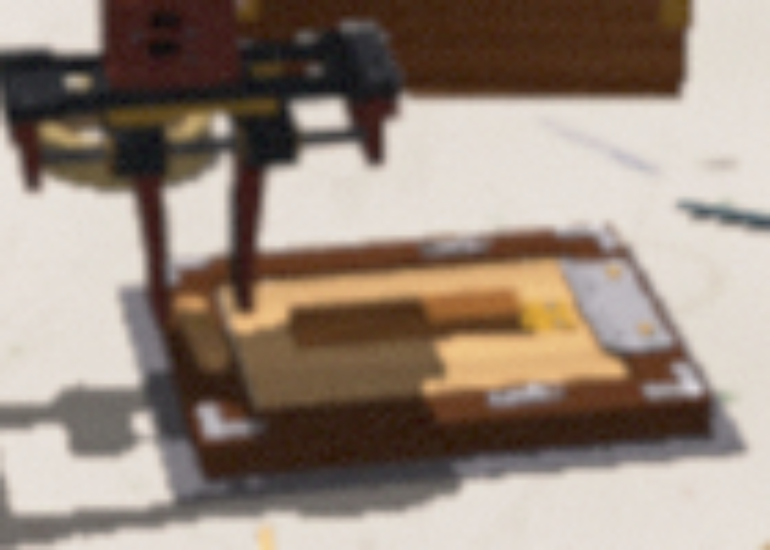

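```bash
python3 -m inch '[[0.65,0,0.006,0.05,0,0,0],[0.65,0,0.006,0.098,0,0,0],[0.65,0,0.006,0.098,0,0,0],[0.65,0,0.006,0.098,0,0,0]]'; python3 k.py
python3 -m inch '[[1,0,0,0,0,0,0],[1,0,0,0,0,0,0],[1,0,0,0,0,0,0],[1,0,0,0,0,0,0],[1,0,0,0,0,0,0]]' 15; python3 k.py
```

```text
t: 22.45
ee_pos: [0.481, 0.1608, 0.0275]
eef_rot: [-1.962, -2.45, -0.002]
ft_force: [-0.2, -0.1, 0.8]
finger_gap: 0.348
S [0.2536, -0.1083, 1.7765, 0.0027, 1.4739, 0.0332] [0.481, 0.1608, 0.0275] 0.5072 0.348 [-0.24 -0.13  0.83] 22.45
t: 22.95
ee_pos: [0.4808, 0.1609, 0.0279]
eef_rot: [-1.962, -2.45, -0.002]
ft_force: [-4.1, -0.5, 3.3]
finger_gap: 0.171
S [0.2538, -0.1088, 1.7762, 0.0031, 1.4749, 0.033] [0.4808, 0.1609, 0.0279] 0.507 0.171 [-4.12 -0.52  3.28] 22.95
```

```bash
python3 -m inch '[[1,0,0,0,0,0,-0.015],[1,0,0,0,0,0,-0.03],[1,0,0,0,0,0,-0.05],[1,0,0,0,0,0,-0.07],[1,0,0,0,0,0,-0.09],[1,0,0,0,0,0,-0.11],[1,0,0,0,0,0,-0.13],[1,0,0,0,0,0,-0.15],[1,0,0,0,0,0,-0.17],[1,0,0,0,0,0,-0.19],[1,0,0,0,0,0,-0.21],[1,0,0,0,0,0,-0.23],[1,0,0,0,0,0,-0.25],[1,0,0,0,0,0,-0.25],[1,0,0,0,0,0,-0.25]]'; python3 k.py
python3 -m inch '[[0.65,0,0,0,0,0,0],[0.65,0,0,0,0,0,0],[0.65,0,0,0,0,0,0],[0.65,0,0,-0.2,0,0,0],[0.65,0,0,-0.5,0,0,0],[0.65,0,0,-0.8,0,0,0],[0.65,0,0,-1,0,0,0],[0.65,0,0,-1,0,0,0]]'; python3 k.py
```

```text
t: 24.45
ee_pos: [0.4811, 0.1614, 0.0279]
eef_rot: [0.341, -3.123, -0.006]
ft_force: [-4.4, 3.4, 2.6]
finger_gap: 0.168
S [0.254, -0.1086, 1.7761, 0.0037, 1.4739, -1.5345] [0.4811, 0.1614, 0.0279] 0.5074 0.168 [-4.4   3.44  2.59] 24.45
t: 25.25
ee_pos: [0.4835, 0.1607, 0.1836]
eef_rot: [-0.343, 3.113, 0.006]
ft_force: [0.7, -0.1, 0.5]
finger_gap: 0.351
S [0.2525, -0.1667, 1.5511, 0.0023, 1.7475, -1.5373] [0.4835, 0.1607, 0.1836] 0.5095 0.351 [ 0.66 -0.14  0.47] 25.25
```

```bash
python3 -m inch '[[0.65,0,-0.3,0,0,0,0],[0.65,0,-0.6,0,0,0,0],[0.65,0,-0.9,0,0,0,0],[0.65,0,-1,0,0,0,0],[0.65,0,-1,0,0,0,0],[0.65,0,-1,0,0,0,0]]'
python3 - <<'E'
from h import *
c=read_camera("top"); cv2.imwrite("pics/top15.png",cv2.resize(c["color"][:,:,::-1][150:330,120:340],None,fx=3.4,fy=3.2)); P=cloud(c); ok=c["depth"]>0
q=RF.inv().apply(P[ok]-FC)*1000
t=q[(abs(q[:,0])<70)&(abs(q[:,1])<55)&(abs(q[:,1])>20)&(q[:,2]<20)&(q[:,2]>-5)]; A=np.c_[t[:,:2],np.ones(len(t))]; print("board plane",len(t),np.linalg.lstsq(A,t[:,2],rcond=None)[0].round(4))
b=q[(q[:,0]<-66)&(q[:,0]>-145)&(abs(q[:,1])<40)&(q[:,2]>13.5)&(q[:,2]<24)]; print("btn",len(b),cv2.minAreaRect(b[:,:2].astype(np.float32)))
c=read_camera("side"); cv2.imwrite("pics/side15.png",cv2.resize(c["color"][:,:,::-1][160:380,160:420],None,fx=3,fy=2.7))
E
```

```text
t: 25.85
ee_pos: [0.5138, 0.0148, 0.1765]
eef_rot: [0.344, -3.121, -0.006]
ft_force: [-0.1, 0.3, 0.1]
finger_gap: 0.35
board plane 217 [-1.720e-02  2.600e-03  7.624e+00]
btn 31 ((-126.09127807617188, 2.3366432189941406), (18.58165168762207, 9.553567886352539), 36.39273452758789)
```

View pics/top15.png

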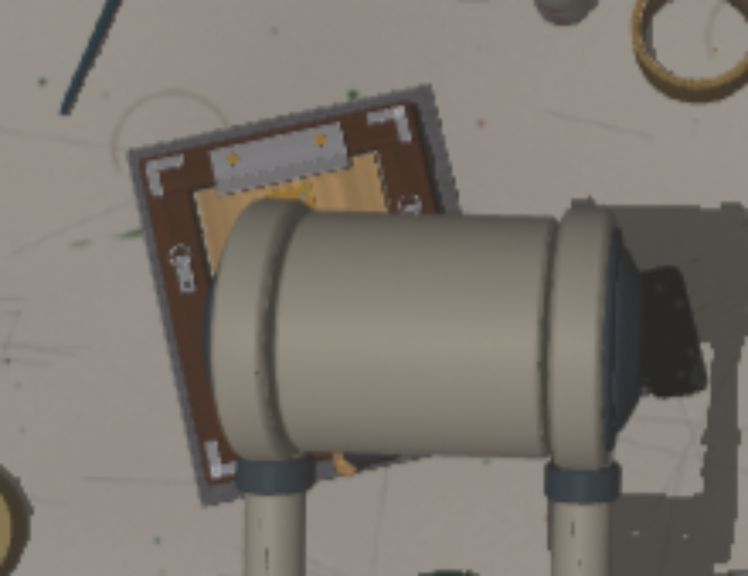

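View pics/side15.png

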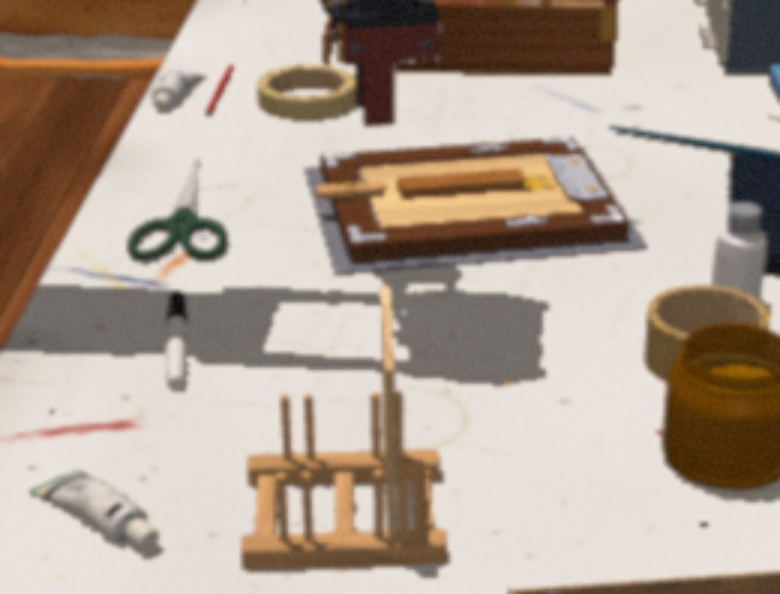

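```bash
python3 -m inch '[[0.65,0.1,-0.3,-0.2,0,0,0],[0.65,0.2,-0.6,-0.3,0,0,0],[0.65,0.3,-0.9,-0.4,0,0,0],[0.65,0.3,-1,-0.4,0,0,0],[0.65,0.3,-1,-0.4,0,0,0],[0.65,0.3,-1,-0.4,0,0,0]]'
python3 - <<'E'
from h import *
c=read_camera("top"); cv2.imwrite("pics/top16.png",cv2.resize(c["color"][:,:,::-1][160:330,140:300],None,fx=3.5,fy=3.5)); P=cloud(c); ok=c["depth"]>0
q=RF.inv().apply(P[ok]-FC)*1000
t=q[(abs(q[:,0])<70)&(abs(q[:,1])<55)&(abs(q[:,1])>20)&(q[:,2]<20)&(q[:,2]>-5)]; A=np.c_[t[:,:2],np.ones(len(t))]; print("board plane",len(t),np.linalg.lstsq(A,t[:,2],rcond=None)[0].round(4))
b=q[(q[:,0]<-66)&(q[:,0]>-145)&(abs(q[:,1])<40)&(q[:,2]>13.5)&(q[:,2]<24)]; print("btn",len(b),cv2.minAreaRect(b[:,:2].astype(np.float32)))
E
```

```text
t: 26.55
ee_pos: [0.5031, -0.141, 0.2366]
eef_rot: [0.347, -3.122, -0.006]
ft_force: [0.5, 0.2, 0.5]
finger_gap: 0.349
board plane 1890 [-8.0000e-04  9.0000e-04  6.2914e+00]
btn 179 ((-103.62510681152344, -1.3819255828857422), (51.52304458618164, 40.45733642578125), 34.557579040527344)
```

View pics/top16.png

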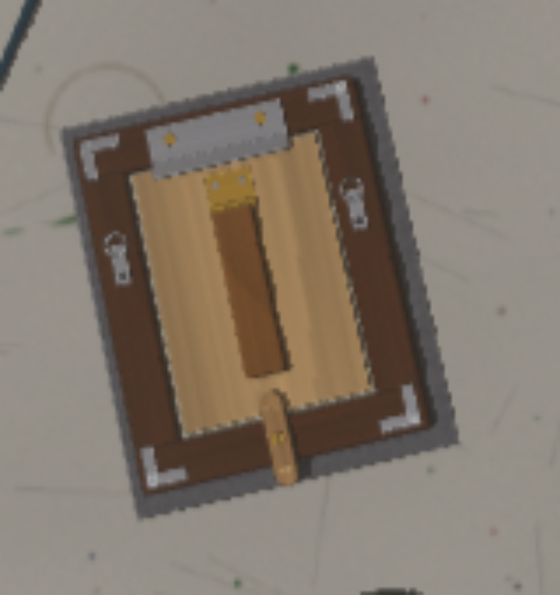

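The picture shows the board flat in the opening with its head under the lip. The button, from (272,395) to (288,480), lies parallel to the strut and so square across the edge. The arm is clear of everything.

```bash
python3 -c "
from station import *
close_job(); print(sense()['t'])"
```

```text
the job is handed in; nothing more can be done
the job is handed in; nothing more can be done
```

The back is in the frame, held by the turn button, and I handed the job in at about 26.6 s. No verdict was reported.

**What I did**
- I took the back out of the rack by its strut.
- I laid it on free table so I could grip the strut from above. It could not be lowered below about 28° there, so it fell the rest of the way onto the table, well away from the frame.
- I hooked the hinge end under the lip at a 14° tilt and swung the other end down in small steps, about 2° per 0.1 s, until it lay flat.
- I then turned the button 90° counter-clockwise.

**What the last checks showed**
- **Board:** in the final top view its upper face is about 6.3 mm above the mount (6 mm expected) and its tilt is under 0.1°. Just before release, the arm pose put its hinge edge 86 mm from the opening's centre.
- **Button:** by eye in the final top picture it stands parallel to the strut, square across the edge.
- **Surroundings:** the other panel is still in the rack and the bystanders look unmoved. The arm is clear of everything.

**Checks that failed or disagreed**
- My rectangle fit of the button from depth data gave no usable angle because stray points spoiled it. I relied on the picture and on the arm's measured 90° turn.
- A board-plane reading taken while the arm partly blocked the view showed about 1° of tilt. The unblocked view did not.
- When setting the board on the table, joint 3 read 2.4626, against a listed limit of 2.46. No error was reported.

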